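Bolt down the assembly plate and stand the post stubs on it

TASK

Tighten the four T-handled screws that hold the assembly plate to the bench, evenly: first turn all four about halfway, then all four fully home, and in each pass work crisscross, following each first screw with the one diagonally opposite. Once the plate is tight, stand every toppled post stub upright on it, tenon up, each centred on a round pad of its own (any order, any pad). Leave the other things on the bench where they are.

Things in the scene. Friction and masses are not known exactly. Their poses are not given: they have to be found in the camera images.
- plate: Plywood assembly plate fixed to the bench, 210 (its x) x 330 (its y) x 25 mm thick; origin at the centre of its underside, x roughly away from the robot, y along its long side to the robot's left, z up. Its place and yaw vary. A T-handled hold-down screw stands near each corner, at x = -70 or +70 mm, y = -125 or +125 mm; three round pads lie in a row between them.
- pad0 (a point): Centre of the right-hand (y = -90 mm) round dark pad, 72 mm across, flush with the top of the plate (25 mm over the bench).
- pad1 (a point): Centre of the middle (y = 0) round dark pad, 72 mm across, flush with the top of the plate (25 mm over the bench).
- pad2 (a point): Centre of the left-hand (y = +90 mm) round dark pad, 72 mm across, flush with the top of the plate (25 mm over the bench).
- screw_near_left (a joint): Turn of the near left screw, rad: 0 = slack, its bar then parallel to the plate's x (short side); grows clockwise seen from above to 1.571 = home at a hard stop, the bar then parallel to the plate's long side. Starts 0 to 0.12. It takes 0.2 N m to turn, up to about 0.27 N m near home, stays where it is left, and does not rise or sink.
- bar_near_left (a point): Centre of that screw's T-bar, on the screw's axis, 68 mm over the bench. The bar is 76 mm long (point x), 16 mm thick (point y) and 22 mm high, dark steel, on a stem 17 mm thick.
- screw_near_right (a joint): Turn of the near right screw, rad: 0 = slack, its bar then parallel to the plate's x (short side); grows clockwise seen from above to 1.571 = home at a hard stop, the bar then parallel to the plate's long side. Starts 0 to 0.12. It takes 0.2 N m to turn, up to about 0.27 N m near home, stays where it is left, and does not rise or sink.
- bar_near_right (a point): Centre of that screw's T-bar, on the screw's axis, 68 mm over the bench. The bar is 76 mm long (point x), 16 mm thick (point y) and 22 mm high, dark steel, on a stem 17 mm thick.
- screw_far_left (a joint): Turn of the far left screw, rad: 0 = slack, its bar then parallel to the plate's x (short side); grows clockwise seen from above to 1.571 = home at a hard stop, the bar then parallel to the plate's long side. Starts 0 to 0.12. It takes 0.2 N m to turn, up to about 0.27 N m near home, stays where it is left, and does not rise or sink.
- bar_far_left (a point): Centre of that screw's T-bar, on the screw's axis, 68 mm over the bench. The bar is 76 mm long (point x), 16 mm thick (point y) and 22 mm high, dark steel, on a stem 17 mm thick.
- screw_far_right (a joint): Turn of the far right screw, rad: 0 = slack, its bar then parallel to the plate's x (short side); grows clockwise seen from above to 1.571 = home at a hard stop, the bar then parallel to the plate's long side. Starts 0 to 0.12. It takes 0.2 N m to turn, up to about 0.27 N m near home, stays where it is left, and does not rise or sink.
- bar_far_right (a point): Centre of that screw's T-bar, on the screw's axis, 68 mm over the bench. The bar is 76 mm long (point x), 16 mm thick (point y) and 22 mm high, dark steel, on a stem 17 mm thick.
- post1: Pale wooden post stub (may be absent): square body 48 x 48 x 100 mm with a square tenon 24 x 24 x 22 mm centred on one end, 0.10 to 0.20 kg. Origin at the centre of its foot (the plain end), z along it to the tenon. It starts toppled on the bench, left of the plate, its tenon end turned roughly away from the robot (within 0.45 rad of +x), its axis 24 mm over the bench.
- post2: Pale wooden post stub (may be absent): square body 48 x 48 x 100 mm with a square tenon 24 x 24 x 22 mm centred on one end, 0.10 to 0.20 kg. Origin at the centre of its foot (the plain end), z along it to the tenon. It starts toppled on the bench, left of the plate, its tenon end turned roughly away from the robot (within 0.45 rad of +x), its axis 24 mm over the bench.
- post3: Pale wooden post stub (may be absent): square body 48 x 48 x 100 mm with a square tenon 24 x 24 x 22 mm centred on one end, 0.10 to 0.20 kg. Origin at the centre of its foot (the plain end), z along it to the tenon. It starts toppled on the bench, left of the plate, its tenon end turned roughly away from the robot (within 0.45 rad of +x), its axis 24 mm over the bench.
- glue_bottle: Bystander: glue bottle, 64 mm across, 170 mm tall, standing. Origin at its underside.
- varnish_tin: Bystander: varnish tin, 80 mm across, 90 mm tall, standing. Origin at its underside.
- wax_jar: Bystander: glass jar, 76 mm across, 80 mm tall, standing. Origin at its underside.
- mallet: Bystander: wooden mallet, head 70 x 110 x 60 mm, handle 200 mm, lying. Origin at its underside.
- tape_roll: Bystander: roll of tape, 90 mm across, 25 mm high, lying flat. Origin at its underside.
- offcut: Bystander: wooden offcut, 70 x 45 x 24 mm. Origin at its underside.
- chisel: Bystander: chisel, 250 mm long, lying. Origin at its underside.
Things that resemble listed ones, but are neither listed nor needed, are in the scene too. What is shaped like the post2 but pink or turquoise is not meant.

How it is judged (in metres and radians):
On the way, in this order (a step that is already met when the one before it is completed fails the run):
1. all four screws are about halfway or more (value of joint each of screw_near_left, screw_near_right, screw_far_left, screw_far_right above 0.5 rad), for 0.1 s.
2. all four screws are home (value of joint each of screw_near_left, screw_near_right, screw_far_left, screw_far_right above 1.4 rad), for 0.1 s.
3. every post stub present stands upright on a pad (angle between each of post1, post2, post3's own z axis and vertical below 0.12 rad and (horizontal distance between post1 and pad0 below 0.02 m or horizontal distance between post1 and pad1 below 0.02 m or horizontal distance between post1 and pad2 below 0.02 m) and z of post1 in the frame of plate between 0.019 and 0.031 m and (horizontal distance between post2 and pad0 below 0.02 m or horizontal distance between post2 and pad1 below 0.02 m or horizontal distance between post2 and pad2 below 0.02 m) and z of post2 in the frame of plate between 0.019 and 0.031 m and (horizontal distance between post3 and pad0 below 0.02 m or horizontal distance between post3 and pad1 below 0.02 m or horizontal distance between post3 and pad2 below 0.02 m) and z of post3 in the frame of plate between 0.019 and 0.031 m), for 0.2 s.
At the end, for the whole second after the job is handed in: All four screws beyond 1.40 rad; every post stub present stands tenon up on the plate (tilt under 0.12 rad, foot within 20 mm of a pad's centre and resting on the plate), at rest (all of step 2 and all of step 3 and linear speed of each of post1, post2, post3 below 0.02 m/s); the robot touches nothing.
It fails at once if a screw is turned well past halfway (over 1.1 rad) while another is still short of halfway (under 0.5 rad) (value of joint any of screw_near_left, screw_near_right, screw_far_left, screw_far_right above 1.1 rad and value of joint any of screw_near_left, screw_near_right, screw_far_left, screw_far_right below 0.5 rad).
It fails at once if first pass not crisscross: two screws on the same side of the plate are beyond 0.45 rad while the other two are not ((value of joint each of screw_near_left, screw_near_right above 0.45 rad and value of joint each of screw_far_left, screw_far_right below 0.45 rad) or (value of joint each of screw_near_left, screw_far_left above 0.45 rad and value of joint each of screw_near_right, screw_far_right below 0.45 rad) or (value of joint each of screw_far_left, screw_far_right above 0.45 rad and value of joint each of screw_near_left, screw_near_right below 0.45 rad) or (value of joint each of screw_near_right, screw_far_right above 0.45 rad and value of joint each of screw_near_left, screw_far_left below 0.45 rad)).
It fails at once if second pass not crisscross: two screws on the same side of the plate are beyond 1.3 rad while the other two are not ((value of joint each of screw_near_left, screw_near_right above 1.3 rad and value of joint each of screw_far_left, screw_far_right below 1.3 rad) or (value of joint each of screw_near_left, screw_far_left above 1.3 rad and value of joint each of screw_near_right, screw_far_right below 1.3 rad) or (value of joint each of screw_far_left, screw_far_right above 1.3 rad and value of joint each of screw_near_left, screw_near_right below 1.3 rad) or (value of joint each of screw_near_right, screw_far_right above 1.3 rad and value of joint each of screw_near_left, screw_far_left below 1.3 rad)).
It fails at once if a post stub is stood on a pad before the plate is tight (a screw under 1.0 rad) (value of joint any of screw_near_left, screw_near_right, screw_far_left, screw_far_right below 1 rad and ((angle between post1's own z axis and vertical below 0.12 rad and (horizontal distance between post1 and pad0 below 0.02 m or horizontal distance between post1 and pad1 below 0.02 m or horizontal distance between post1 and pad2 below 0.02 m) and z of post1 in the frame of plate between 0.019 and 0.031 m) or (angle between post2's own z axis and vertical below 0.12 rad and (horizontal distance between post2 and pad0 below 0.02 m or horizontal distance between post2 and pad1 below 0.02 m or horizontal distance between post2 and pad2 below 0.02 m) and z of post2 in the frame of plate between 0.019 and 0.031 m) or (angle between post3's own z axis and vertical below 0.12 rad and (horizontal distance between post3 and pad0 below 0.02 m or horizontal distance between post3 and pad1 below 0.02 m or horizontal distance between post3 and pad2 below 0.02 m) and z of post3 in the frame of plate between 0.019 and 0.031 m))).
It fails at once if a bystander is shifted by more than 60 mm, or one that stood is toppled (distance of any of glue_bottle, varnish_tin, wax_jar, mallet, tape_roll, offcut, chisel from where it was at the start of the episode above 0.06 m or angle between any of glue_bottle, varnish_tin, wax_jar's own z axis and vertical above 0.8 rad).
Of post1, post2, post3 only 2 to 3 are there at a start; the rules pass over those that are not, and their reading is None.
At some moment in a run one of post1, post2, post3 may be knocked a few centimetres aside while the robot is not near it.
Once in a run the grip may slacken for a moment while it holds something.
It also fails if it takes over 210 s, if anything falls off the work surface, if the arm or the gripper's body presses on something with over 40 N, if the wrist force passes 120 N, or if a joint passes its speed limit or range.

ROBOT

A 6-joint arm with a two-finger parallel gripper is mounted at the origin on the work surface. World frame = base frame: x ahead of the robot, y to its left, z up, the work surface at z = 0. Lengths are in mm, angles in rad, forces in N, time in s.
With the tool pointing down it reaches from about 350 to 875 mm from the base axis. Payload 4.2 kg.
Tool frame: the origin (TCP) lies at the very end of the fingers, on their centre line; the grasp point (between the pads) lies arm.hold_point_z behind it (arm.hold_point_z is the distance from the TCP to the grasp point, in mm); y points along the fingers, x is the direction in which the jaws open and shut, and the axes are right-handed (so a half turn about y gives the same grasp; the last joint's range is limited). The gripper opens to 85 mm and grips with 20 to 120 N. Pads are 22 mm wide; open, the fingers measure 114 mm over their backs; the gripper's body (76 mm by 85 mm) begins 54 mm behind the grasp point. The pads swing forward as they close: fully open they stand 13 mm farther back than shut.
Start: joints at [-0.952, 0.385, 0.008, 0, -1.194, -0.259], TCP at [220.069, -584.952, 231.312] pointing down, gripper open.
Joint ranges: [-3.14, 3.14], [-1.21, 2.06], [-1.07, 1.41], [-3.16, 2.05], [-2.99, -0.16], [-3.1, 3.1]. Speed limits (rad/s): [2.79, 2.79, 3.14, 3.14, 3.14, 3.14].

INTERFACE

Orientations are given as a unit quaternion [x, y, z, w].
In Python, from bench import arm gives the robot as it stands.
- The arm moves only by the shell command python3 -m creep 'ROWS'. ROWS is JSON, a list of rows, each a list of 3 entries, a list of its own where there are three numbers: the shift along the world's x, y, z in mm, then the turn, a rotation vector about the world's x, y, z in rad, then the gripper command: -1 is shut, 1 is fully open, values between are in proportion. In form: [[[dx, dy, dz], [wx, wy, wz], jaw], ...]. A call has 1 to 12 rows; each row is the pose to reach, as a shift and turn from the pose commanded when the call began; what a row does not reach only later rows make up. A row lasts 1/12 s, in which the tool goes at most 41.7 mm and 7.16 degrees, less where a joint would pass 70% of its speed; a pose out of reach is approached as far as the arm can. A call with a gripper value outside its range is refused whole. The fingers move at their own pace and stop on an object; the grip force is fixed at half the most. Time passes only in rows, so rows that repeat a pose let the fingers close. It gives the time, the measured TCP pose, the force and the opening at its end, in the units of the state.
- arm.read_state(): the state, without advancing time (a new reading comes with each control period).
- arm.get_image(name): name is "side" or "top"; returns (picture, depth): 384x512x3 uint8, red, green, blue; 384x512 float32, mm along the optical axis (not along the pixel's ray), 0 where there is no reading.
- arm.camera_params(name): a dict with "camera_matrix" (3x3 intrinsics, pixels), "k1" (the pictures are not rectified: a ray, as slopes to the right and down, at radius r is drawn at 1 + k1 r^2 times it, then the intrinsics apply), "extrinsics" (4x4, takes a point from world to camera coordinates). Camera axes: x right, y down, z forward; pixel columns grow to the right and rows downward; lengths in mm; the calibration is good to about 2 mm. A picture is of the moment at which its call begins. camera_params takes no time and is no camera call.
- arm.job_done(): hands the job in, once; it reports no verdict.
The state is a dict: "clock": time; "joints": joint angles; "joint_vel": joint speeds; "joint_efforts": joint torques, N m; "position": TCP position; "ee_rot": TCP orientation; "contact_force": force on the tool from outside, world axes, zero at the start; "wrist_torque": the same for the moment, N m; "gripper_width": finger opening in mm.
Only numpy, scipy, OpenCV 4.12 (cv2) and the standard library are available. Lean on these libraries where they do the work, as an engineer would, in place of code of your own. Each camera call takes 0.05 s, during which the arm holds its last target.

## Working session

There is one attempt and no reset: what is moved stays moved. The work goes in short steps, Python scripts to look and compute and a shell command to move; the robot and the scene stay as the last step left them, time stands still between calls to the robot, and variables do not carry over. Pictures are saved under pics/ and viewed, and the job is handed in when it is done.

```bash
ls -la; mkdir -p pics
python3 - <<'E'
from bench import arm
import cv2
print(arm.read_state()); print(arm.hold_point_z)
for n in("side","top"):
    p,d=arm.get_image(n); cv2.imwrite(f"pics/{n}0.png",p[:,:,::-1]); 
    c=arm.camera_params(n); print(n,c)
E
```

```text
total 12
drwxr-xr-x  3 agent agent 4096 Dec  7 14:14 .
drwxr-xr-x 23 root  root  4096 Dec  7 14:14 ..
drwxr-xr-x  2 agent agent 4096 Dec  7 14:14 pics
{'clock': 0.0, 'joints': array([-9.52414400e-01,  3.85544626e-01,  6.63149327e-03, -4.69722960e-04,
       -1.19401763e+00, -2.58616676e-01]), 'joint_vel': array([-0.00091668, -0.00039104,  0.00064464,  0.00136218, -0.0009563 ,
        0.00050382]), 'joint_efforts': array([ 9.32547628e-04, -3.92290986e+01,  1.88400275e+01,  4.18626487e+00,
       -4.64339013e-03,  1.79837798e-06]), 'position': array([ 219.84796712, -584.43283992,  230.23535765]), 'ee_rot': array([ 0.40186823,  0.5817559 , -0.58095245, -0.40318264]), 'contact_force': array([-0.02969613,  0.06471338,  0.16136833]), 'wrist_torque': array([-0.04958417, -0.0193421 , -0.00394624]), 'gripper_width': 85.288702743469}
18.700000000000003
side {'camera_matrix': array([[403.03080492,   0.        , 251.28415486],
       [  0.        , 403.03080492, 189.21846342],
       [  0.        ,   0.        ,   1.        ]]), 'k1': -0.057418441125697696, 'extrinsics': array([[-9.42552106e-01,
[... 178 characters left out ...]
7533e-01, -6.89722085e-01,
         1.06914912e+03],
       [ 0.00000000e+00,  0.00000000e+00,  0.00000000e+00,
         1.00000000e+00]])}
top {'camera_matrix': array([[482.33139201,   0.        , 246.14172181],
       [  0.        , 482.33139201, 192.11962818],
       [  0.        ,   0.        ,   1.        ]]), 'k1': 0.027941919326520157, 'extrinsics': array([[ 2.36459357e-02, -9.99714245e-01, -3.50691223e-03,
         1.33280890e+01],
       [-9.92668440e-01, -2.30630747e-02, -1.18648483e-01,
         5.29237616e+02],
       [ 1.18533699e-01,  6.28675550e-03, -9.92930128e-01,
         1.39331159e+03],
       [ 0.00000000e+00,  0.00000000e+00,  0.00000000e+00,
         1.00000000e+00]])}
```

View pics/side0.png

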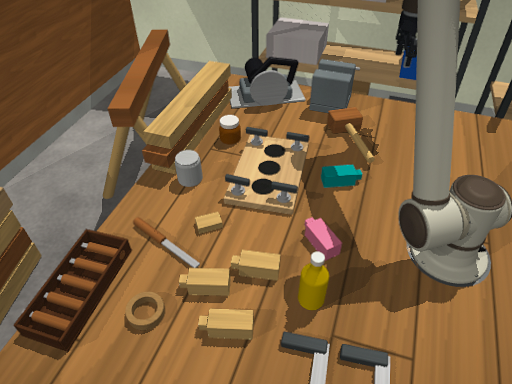

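View pics/top0.png

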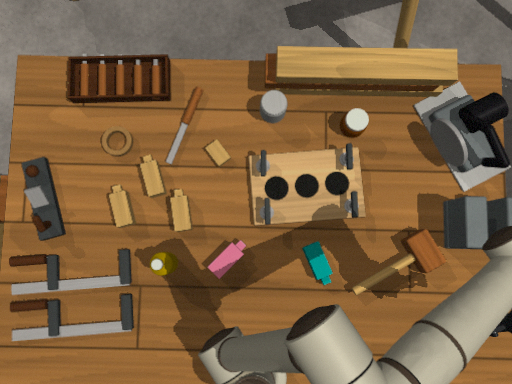

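```bash
cat > h.py <<'E'
import numpy as np, cv2
from bench import arm
from scipy.spatial.transform import Rotation as R
def shot(n,tag=None):
    p,d=arm.get_image(n)
    if tag: cv2.imwrite(f"pics/{tag}.png",p[:,:,::-1])
    return p,d
def _K(n):
    c=arm.camera_params(n); return c["camera_matrix"],np.array([c["k1"],0,0,0.]),c["extrinsics"]
def rays(n,uv):
    K,D,E=_K(n)
    q=cv2.undistortPoints(np.asarray(uv,float).reshape(-1,1,2),K,D).reshape(-1,2)
    return np.c_[q,np.ones(len(q))],E
def onplane(n,uv,z):
    q,E=rays(n,uv); Rm,t=E[:3,:3],E[:3,3]
    o=-Rm.T@t; d=q@Rm
    return o+d*((z-o[2])/d[:,2])[:,None]
def cloud(n,depth):
    h,w=depth.shape; u,v=np.meshgrid(np.arange(w),np.arange(h))
    q,E=rays(n,np.c_[u.ravel(),v.ravel()]); P=q*depth.reshape(-1,1)
    return ((P-E[:3,3])@E[:3,:3]).reshape(h,w,3)
def project(n,X):
    K,D,E=_K(n); r,_=cv2.Rodrigues(E[:3,:3])
    return cv2.projectPoints(np.asarray(X,float).reshape(-1,1,3),r,E[:3,3],K,D)[0].reshape(-1,2)
def st():
    s=arm.read_state(); m=R.from_quat(s['ee_rot']).as_matrix()
    print('t',round(s['clock'],2),'pos',s['position'].round(1),'F',s['contact_force'].round(1),'w',round(s['gripper_width'],1)); print('x',m[:,0].round(3),'y',m[:,1].round(3),'z',m[:,2].round(3)); return s
E
python3 - <<'E'
from h import *
st()
p,d=shot("top"); C=cloud("top",d)
np.save("C0.npy",C); np.save("p0.npy",p)
z=C[...,2]; print(np.median(z[280:300,170:200]), (d==0).mean())
im=np.clip(z*2,0,255).astype(np.uint8)
cv2.imwrite("pics/z0.png",cv2.resize(cv2.applyColorMap(im,cv2.COLORMAP_JET)[100:300,60:460],None,fx=2,fy=2,interpolation=0))
cv2.imwrite("pics/crop0.png",cv2.resize(p[120:270,90:390,::-1],None,fx=2.6,fy=2.6,interpolation=cv2.INTER_CUBIC))
E
```

```text
t 0.1 pos [ 219.9 -584.5  230.3] F [0.6 0.7 0.6] w 85.6
x [-0.352  0.936  0.002] y [-0.001  0.002 -1.   ] z [-0.936 -0.352  0.   ]
0.1794254305257445 0.0041961669921875
```

View pics/z0.png

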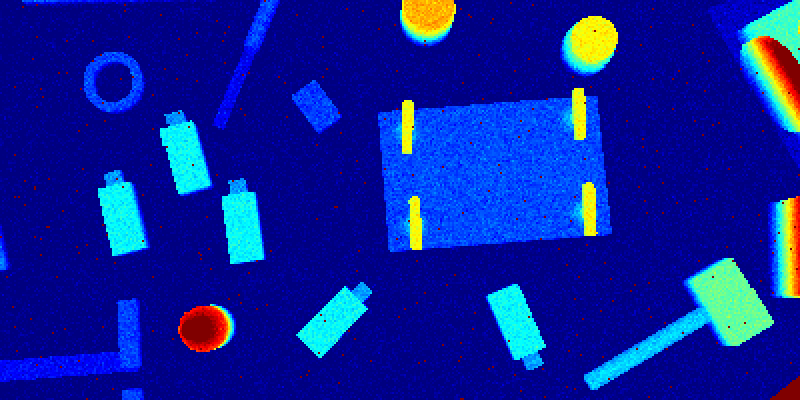

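View pics/crop0.png

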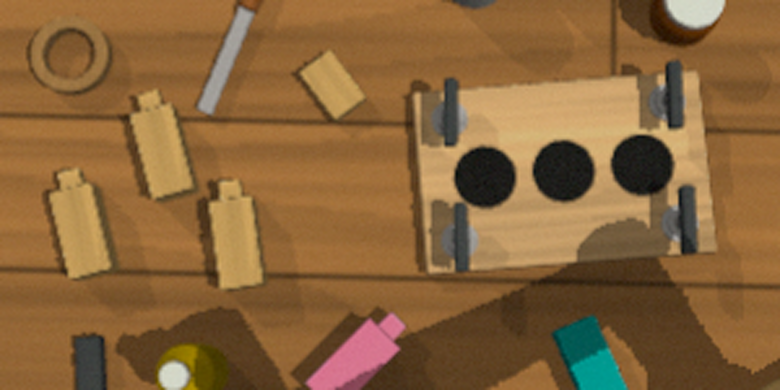

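The pictures show the plate (centre ~(307,186) in the top view) with four bars nearly parallel to its short side. Three pale posts lie to its left at ~(152,176), (120,206) and (180,210), tenons pointing away from the robot. A pink and a turquoise decoy are also in view. Next I measure from depth.

```bash
cat >> h.py <<'E'
def comps(C,lo,hi,region,minn=40):
    z=C[...,2]; m=((z>lo)&(z<hi)&(C[...,0]>region[0])&(C[...,0]<region[1])&(C[...,1]>region[2])&(C[...,1]<region[3])).astype(np.uint8)
    n,l,s,_=cv2.connectedComponentsWithStats(m,connectivity=4)
    return [C[l==i] for i in range(1,n) if s[i,4]>=minn]
def rect(P):
    (cx,cy),(w,h),a=cv2.minAreaRect(P[:,:2].astype(np.float32))
    a=np.radians(a)
    if w<h: w,h=h,w; a+=np.pi/2
    a=(a+np.pi/2)%np.pi-np.pi/2
    return np.array([cx,cy]),w,h,a
def plate(C,p):
    z=C[...,2]; X=C
    m=((z>18)&(z<33)&(p.max(2)<60)&(X[...,0]>300)).astype(np.uint8)
    n,l,s,cen=cv2.connectedComponentsWithStats(m)
    i=[k for k in range(1,n) if s[k,4]>150]
    pts=onplane("top",cen[i],25)[:,:2]; return pts,s[i,4]
def bars(C):
    return sorted([(rect(P),len(P)) for P in comps(C,66,90,(300,800,-260,120),50)],key=lambda r:r[0][0][0])
def posts(C,reg=(250,800,100,500)):
    out=[]
    for P in comps(C,38,58,reg,150):
        c,w,h,a=rect(P); out.append((c,w,h,a,len(P),P[:,:2].mean(0)))
    return out
E
python3 - <<'E'
from h import *
C=np.load("C0.npy");p=np.load("p0.npy")
print(plate(C,p))
for b in bars(C): print(b)
for b in posts(C,(250,800,-300,500)): print(b)
P=comps(C,15,33,(300,800,-260,120),2000)
for q in P: print(rect(q))
E
```

```text
(array([[ 494.30280635,  610.20997462],
       [ 563.08821948, -242.18162405],
       [ 553.85322634, -152.1045063 ],
       [ 545.09195965,  -62.56139277]]), array([496, 402, 396, 394], dtype=int32))
((array([470.57861328, -36.52508545]), 74.3904800415039, 14.655866622924805, np.float64(0.01700676987070482)), 148)
((array([609.48840332, -22.59905624]), 75.90067291259766, 14.787108421325684, np.float64(0.02011665334710422)), 146)
((array([772.14666748, -50.1706543 ]), 76.53409576416016, 52.441463470458984, np.float64(-1.5095668369976387)), 224)
(array([563.63000488, 304.06710815]), 103.86442565917969, 51.67185592651367, np.float64(0.31027870675559766), 582, array([562.02731111, 301.76354236]))
(array([471.92590332, 391.74081421]), 104.19868469238281, 48.96909713745117, np.float64(0.28492408159749827), 593, array([469.92062868, 390.26256944]))
(array([462.52536011, 215.10783386]), 103.01427459716797, 48.62641525268555, np.float64(0.1724592381718859), 580, array([460.72938959, 214.13644967]))
(array([ 333.52954102, -185.53712463]), 103.21747589111328, 48.68353271484375, np.float64(0.4316715813538621), 598, array([ 334.62258997, -184.22964307]))
(array([329.32943726,  77.56841278]), 103.22514343261719, 46.63750076293945, np.float64(-0.7620506961739144), 576, array([327.73222526,  79.71176696]))
(array([ 550.64691162, -128.86473083]), 280.7375183105469, 210.8269500732422, np.float64(-1.4689941145836891))
```

Run:
```python
from h import *
C=np.load("C0.npy")
for P in comps(C,66,90,(300,720,-320,20),20): print("top",rect(P),len(P),np.median(P[:,2]))
p,d=shot("side"); S=cloud("side",d)
for P in comps(S,73,84,(300,720,-320,20),20): print("side",rect(P),len(P),np.median(P[:,2]))
z=S[...,2]; m=((z>15)&(z<35)&(p.max(2)<60)&(S[...,0]>400)&(S[...,0]<720)&(S[...,1]<0)&(S[...,1]>-300)).astype(np.uint8)
n,l,s,cen=cv2.connectedComponentsWithStats(m)
for i in range(1,n):
    if s[i,4]>100: print(onplane("side",cen[i],25),s[i,4])
for P in comps(S,42,56,(250,800,100,500),100): print("sidepost",rect(P),len(P))
for P in comps(C,30,200,(600,850,-350,100),100): print("tall",rect(P),P[:,2].max())
```

```text
top (array([ 714.5602417 , -287.74765015]), 40.23527145385742, 10.589916229248047, np.float64(1.5616963053500958)) 54 78.62051561860078
top (array([ 633.6206665 , -268.93795776]), 73.72161865234375, 16.41949462890625, np.float64(0.020595389842559708)) 157 78.51164428698469
top (array([609.48840332, -22.59905624]), 75.90067291259766, 14.787108421325684, np.float64(0.02011665334710422)) 146 78.54292476661772
top (array([ 496.6555481 , -283.67218018]), 74.70289611816406, 16.851722717285156, np.float64(0.01724118942417263)) 167 78.6026531156101
top (array([470.57861328, -36.52508545]), 74.3904800415039, 14.655866622924805, np.float64(0.01700676987070482)) 148 78.63256662774975
side (array([ 636.13391113, -265.68225098]), 73.14189910888672, 20.133163452148438, np.float64(0.05464092912894247)) 74 77.4687625282981
side (array([ 496.41543579, -276.9331665 ]), 74.0272216796875, 21.87810516357422, np.float64(0.07227218322754103)) 73 77.89778491864209
side (array([611.37915039, -16.2410717 ]), 74.40633392333984, 20.745317459106445, np.float64(-0.023521171905634297)) 110 77.15239233687882
side (
[... 605 characters left out ...]
72656, np.float64(0.3057239356327486)) 725
sidepost (array([472.55395508, 393.72909546]), 100.2258071899414, 50.10670852661133, np.float64(0.29216654818196863)) 943
tall (array([ 798.215271  , -179.69096375]), 340.6246032714844, 104.96781158447266, np.float64(-1.5641987925220646)) 161.36880006488116
tall (array([ 740.71575928, -290.0690918 ]), 74.71407318115234, 72.60762786865234, np.float64(-1.509958633767071)) 87.36084005395624
tall (array([ 635.37524414, -271.22976685]), 70.09754180908203, 36.741737365722656, np.float64(-0.017868213017777634)) 86.8052513258784
tall (array([621.96807861, -18.23459244]), 47.97291564941406, 37.55210876464844, np.float64(0.2170295859250726)) 84.99982841476064
```

```bash
python3 -m creep '[[[252,550,-80],[0,0,-0.34],0],[[252,550,-80],[0,0,-0.34],0],[[252,550,-80],[0,0,-0.34],0],[[252,550,-80],[0,0,-0.34],0],[[252,550,-80],[0,0,-0.34],0],[[252,550,-80],[0,0,-0.34],0],[[252,550,-80],[0,0,-0.34],0],[[252,550,-80],[0,0,-0.34],0],[[252,550,-80],[0,0,-0.34],0],[[252,550,-80],[0,0,-0.34],0],[[252,550,-80],[0,0,-0.34],0],[[252,550,-80],[0,0,-0.34],0]]'; python3 -c "
from h import *
s=st();print(s['joints'])"
```

```text
clock: 1.2
position: [425.8, -134.7, 166.1]
ee_rot: [0.495, 0.505, -0.505, -0.495]
contact_force: [1.1, -1.3, 0.6]
gripper_width: 42.9
t 1.2 pos [ 425.8 -134.7  166.1] F [ 1.1 -1.3  0.6] w 42.9
x [-0.02  1.    0.  ] y [ 0.001  0.    -1.   ] z [-1.    -0.02  -0.001]
[ 5.95853681e-02  1.44636774e-01 -5.06826561e-01  2.46793234e-05
 -9.18590497e-01 -1.61039252e+00]
```

```bash
python3 -m creep '[[[43,98,-16],[0,0,1.49],0],[[43,98,-16],[0,0,1.49],0],[[43,98,-16],[0,0,1.49],0],[[43,98,-16],[0,0,1.49],0],[[43,98,-16],[0,0,1.49],0],[[43,98,-16],[0,0,1.49],0],[[43,98,-16],[0,0,1.49],0],[[43,98,-16],[0,0,1.49],0],[[43,98,-16],[0,0,1.49],0],[[43,98,-16],[0,0,1.49],0],[[43,98,-16],[0,0,1.49],0],[[43,98,-16],[0,0,1.49],0]]'; python3 -m creep '[[[0,0,0],[0,0,1.49],0],[[0,0,0],[0,0,1.49],0],[[0,0,0],[0,0,1.49],0],[[0,0,0],[0,0,1.49],0],[[0,0,0],[0,0,1.49],0],[[0,0,0],[0,0,1.49],0],[[0,0,0],[0,0,1.49],0],[[0,0,0],[0,0,1.49],0],[[0,0,0],[0,0,1.49],0],[[0,0,0],[0,0,1.49],0],[[0,0,0],[0,0,1.49],0],[[0,0,0],[0,0,1.49],0]]'; python3 -c "
from h import *
s=st();print(s['joints'])"
```

```text
clock: 2.2
position: [468.4, -38.7, 150.0]
ee_rot: [0.019, 0.707, -0.707, -0.02]
contact_force: [-0.1, 0.1, 0.7]
gripper_width: 42.9
clock: 3.2
position: [468.4, -38.7, 150.0]
ee_rot: [-0.465, 0.533, -0.533, 0.465]
contact_force: [-0.0, -0.4, 0.8]
gripper_width: 42.9
t 3.2 pos [468.4 -38.7 150. ] F [-0.  -0.4  0.8] w 42.9
x [-0.135 -0.991  0.   ] y [-0. -0. -1.] z [ 0.991 -0.135 -0.   ]
[ 2.64452374e-01  2.04388214e-01 -4.77934303e-01 -4.80796283e-05
 -8.88633399e-01  1.17058691e+00]
```

```bash
python3 -m creep '[[[4,4,0],[0,0,0.153],0],[[4,4,-30],[0,0,0.153],0],[[4,4,-60],[0,0,0.153],0],[[4,4,-89],[0,0,0.153],0],[[4,4,-89],[0,0,0.153],0]]'; python3 -c "
from h import *
s=st();p,d=shot('side');cv2.imwrite('pics/s1.png',cv2.resize(p[100:240,190:340,::-1],None,fx=4,fy=4))
p,d=shot('top');cv2.imwrite('pics/t1.png',cv2.resize(p[110:250,220:390,::-1],None,fx=4,fy=4))"
```

```text
clock: 3.62
position: [468.4, -35.5, 56.6]
ee_rot: [0.506, -0.5, 0.495, -0.499]
contact_force: [-0.5, 0.6, -0.4]
gripper_width: 42.8
t 3.62 pos [468.4 -35.5  56.6] F [-0.5  0.6 -0.4] w 42.8
x [ 0.01  -1.     0.002] y [-0.011 -0.002 -1.   ] z [ 1.     0.01  -0.011]
```

View pics/s1.png

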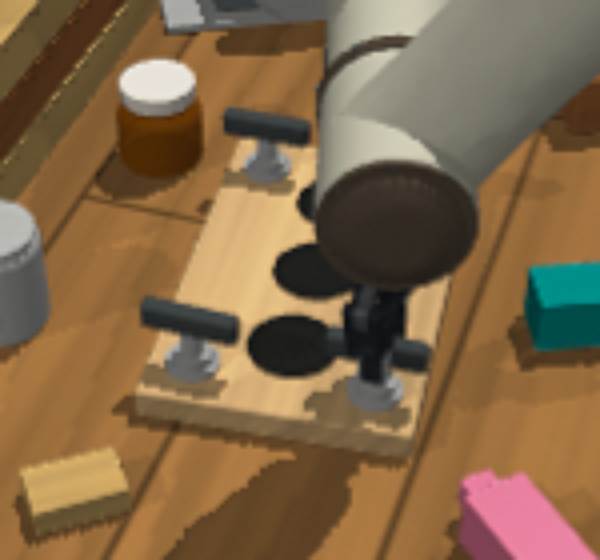

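View pics/t1.png

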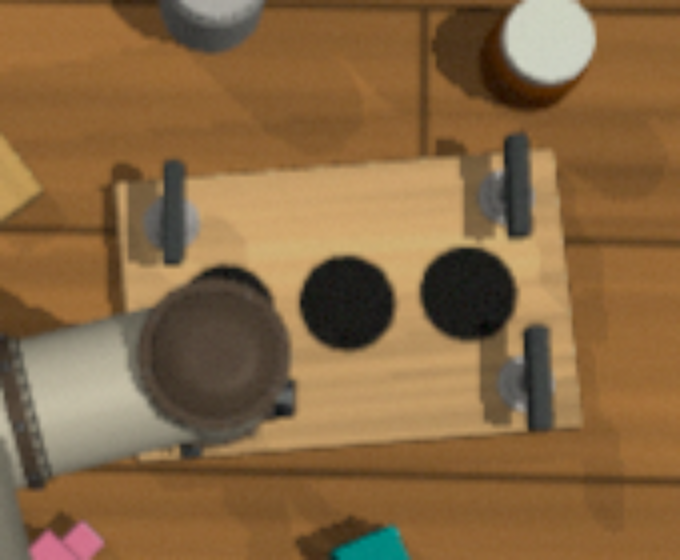

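The fingers straddle the near-left bar in both views (side picture ~(283,187) in full-frame pixels). I let the arm settle before closing.

```bash
python3 -m creep '[[[0,0,0],[0,0,0],0],[[0,0,0],[0,0,0],0]]'; python3 -c "
from h import *
s=st()"
```

```text
clock: 3.88
position: [474.0, -34.4, 62.9]
ee_rot: [-0.502, 0.496, -0.498, 0.504]
contact_force: [-0.2, -1.1, 0.0]
gripper_width: 42.5
t 3.88 pos [474.  -34.4  62.9] F [-0.2 -1.1  0. ] w 42.5
x [ 0.012 -1.    -0.001] y [ 0.004  0.001 -1.   ] z [1.    0.012 0.004]
```

```bash
python3 -m creep '[[[0,0,0],[0,0,0],0],[[0,0,0],[0,0,0],0]]'; python3 -m creep '[[[0,0,0],[0,0,0],0]]'
```

```text
clock: 4.05
position: [473.2, -34.5, 62.4]
ee_rot: [-0.502, 0.497, -0.498, 0.504]
contact_force: [-0.2, -0.5, -0.0]
gripper_width: 42.8
clock: 4.13
position: [472.9, -34.6, 62.0]
ee_rot: [-0.502, 0.497, -0.498, 0.503]
contact_force: [-0.4, -0.6, 0.8]
gripper_width: 42.8
```

```bash
python3 -m creep '[[[0,0,-2],[0,0,0],-1],[[0,0,-2],[0,0,0],-1],[[0,0,-2],[0,0,0],-1],[[0,0,-2],[0,0,0],-1],[[0,0,-2],[0,0,0],-1],[[0,0,-2],[0,0,0],-1]]'; python3 -m creep '[[[0,0,0],[0,0,-0.08],-1],[[0,0,0],[0,0,-0.16],-1],[[0,0,0],[0,0,-0.24],-1],[[0,0,0],[0,0,-0.32],-1],[[0,0,0],[0,0,-0.4],-1],[[0,0,0],[0,0,-0.48],-1],[[0,0,0],[0,0,-0.56],-1],[[0,0,0],[0,0,-0.64],-1],[[0,0,0],[0,0,-0.72],-1],[[0,0,0],[0,0,-0.72],-1],[[0,0,0],[0,0,-0.72],-1]]'; python3 -c "
from h import *
s=st();print(s['wrist_torque'],s['joints'])
p,d=shot('side');cv2.imwrite('pics/s2.png',cv2.resize(p[100:240,190:340,::-1],None,fx=4,fy=4))"
```

```text
clock: 4.63
position: [472.4, -34.3, 59.3]
ee_rot: [-0.503, 0.497, -0.497, 0.503]
contact_force: [-2.3, 6.4, 3.9]
gripper_width: 14.3
clock: 5.55
position: [472.4, -34.3, 59.3]
ee_rot: [-0.295, 0.643, -0.642, 0.295]
contact_force: [-3.6, 4.7, 3.2]
gripper_width: 14.6
t 5.55 pos [472.4 -34.3  59.3] F [-3.6  4.7  3.2] w 14.6
x [-0.651 -0.759 -0.   ] y [-0.  0. -1.] z [ 0.759 -0.651 -0.   ]
[ 1.30582014  0.81082755 -0.10994911] [ 0.27134991  0.34346896 -0.57589102 -0.00081097 -0.65140977  0.59055296]
```

View pics/s2.png

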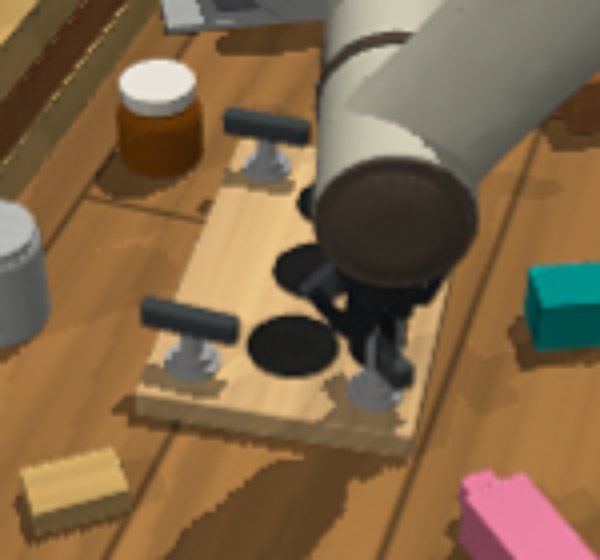

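The near-left bar is turned partway and the grip is still on it. I release it and go to the far-right screw.

```bash
python3 -m creep '[[[0,0,0],[0,0,0],0],[[0,0,0],[0,0,0],0],[[0,0,0],[0,0,0],0],[[0,0,25],[0,0,0],0],[[0,0,50],[0,0,0],0],[[25,-35,50],[0,0,0.12],0],[[48,-69,50],[0,0,0.24],0],[[71,-102,50],[0,0,0.36],0],[[94,-135,50],[0,0,0.48],0],[[117,-168,50],[0,0,0.6],0],[[140,-201,50],[0,0,0.72],0],[[164,-235,50],[0,0,0.72],0]]'; python3 -m creep '[[[0,0,0],[0,0,0],0],[[0,0,0],[0,0,0],0],[[0,0,0],[0,0,0],0]]';python3 -c "
from h import *
s=st();print(s['wrist_torque'],s['joints'])
p,d=shot('side');C=cloud('side',d)
cv2.imwrite('pics/s3.png',cv2.resize(p[100:240,190:340,::-1],None,fx=4,fy=4))
for P in comps(C,73,84,(420,540,-100,20),20): print(rect(P))"
```

```text
clock: 6.6
position: [632.9, -266.1, 108.7]
ee_rot: [0.504, -0.496, 0.496, -0.504]
contact_force: [1.1, 0.9, 1.0]
gripper_width: 42.7
clock: 6.85
position: [631.4, -264.0, 108.0]
ee_rot: [0.503, -0.498, 0.497, -0.502]
contact_force: [0.3, -0.1, 0.2]
gripper_width: 42.8
t 6.85 pos [ 631.4 -264.   108. ] F [ 0.3 -0.1  0.2] w 42.8
x [ 0.01  -1.    -0.001] y [-0.002  0.001 -1.   ] z [ 1.     0.01  -0.002]
[ 0.11691122 -0.02553904  0.01180963] [-1.60418577e-01  5.81999699e-01  1.43975991e-02 -3.09594398e-04
 -1.00538160e+00  1.74131157e+00]
(array([472.75686646, -30.82099724]), 76.16302490234375, 17.145389556884766, np.float64(-0.6928737552785611))
```

View pics/s3.png

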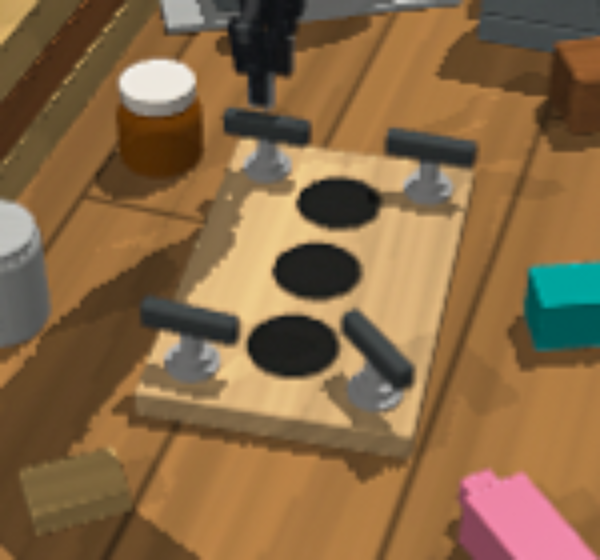

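The near-left bar now stands at about −0.69 rad, so the screw is at ~0.79. The gripper hangs over the far-right bar, which is at ~(257,131) in the full side picture. I descend with a small correction.

```bash
python3 -m creep '[[[3,-4,0],[0,0,0],0],[[3,-4,-20],[0,0,0],0],[[3,-4,-40],[0,0,0],0],[[3,-4,-47],[0,0,0],0],[[3,-4,-47],[0,0,0],0],[[3,-4,-47],[0,0,0],0],[[3,-4,-47],[0,0,0],0]]'; python3 -m creep '[[[0,0,0],[0,0,0],0],[[0,0,0],[0,0,0],0]]';python3 -c "
from h import *
s=st();p,d=shot('top');cv2.imwrite('pics/t4.png',cv2.resize(p[110:250,220:390,::-1],None,fx=4,fy=4))
p,d=shot('side');cv2.imwrite('pics/s4.png',cv2.resize(p[100:240,190:340,::-1],None,fx=4,fy=4))"
```

```text
clock: 7.48
position: [636.3, -267.8, 63.7]
ee_rot: [-0.503, 0.496, -0.498, 0.503]
contact_force: [0.4, -0.7, 0.6]
gripper_width: 42.5
clock: 7.65
position: [636.0, -267.9, 63.4]
ee_rot: [-0.502, 0.496, -0.498, 0.503]
contact_force: [-0.6, -0.7, 0.4]
gripper_width: 42.9
t 7.65 pos [ 636.  -267.9   63.4] F [-0.6 -0.7  0.4] w 42.9
x [ 0.011 -1.     0.001] y [ 0.002 -0.001 -1.   ] z [1.    0.011 0.002]
```

View pics/s4.png

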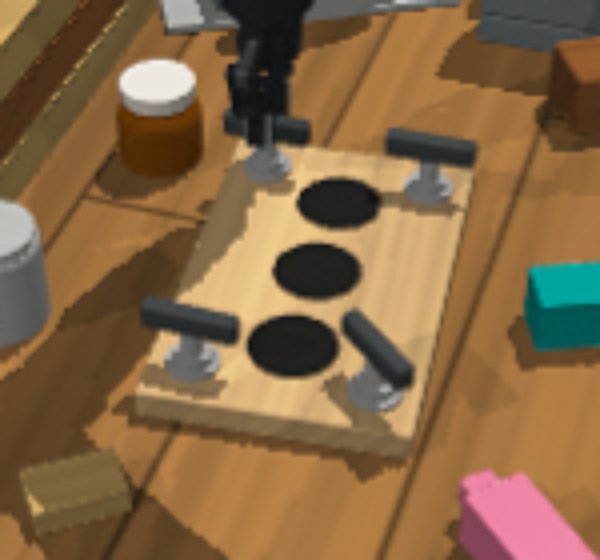

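The fingers stand around the far-right bar. I grip and turn it.

```bash
python3 -m creep '[[[0,0,-3],[0,0,0],-1],[[0,0,-3],[0,0,0],-1],[[0,0,-3],[0,0,0],-1],[[0,0,-3],[0,0,0],-1],[[0,0,-3],[0,0,0],-1],[[0,0,-3],[0,0,0],-1]]'; python3 -m creep '[[[0,0,0],[0,0,-0.08],-1],[[0,0,0],[0,0,-0.16],-1],[[0,0,0],[0,0,-0.24],-1],[[0,0,0],[0,0,-0.32],-1],[[0,0,0],[0,0,-0.4],-1],[[0,0,0],[0,0,-0.48],-1],[[0,0,0],[0,0,-0.56],-1],[[0,0,0],[0,0,-0.64],-1],[[0,0,0],[0,0,-0.72],-1],[[0,0,0],[0,0,-0.72],-1],[[0,0,0],[0,0,-0.72],-1]]'; python3 -c "
from h import *
s=st()"
```

```text
clock: 8.25
position: [635.1, -268.7, 59.0]
ee_rot: [0.503, -0.497, 0.497, -0.502]
contact_force: [-0.7, -5.9, -0.8]
gripper_width: 14.3
clock: 9.17
position: [635.5, -267.6, 59.0]
ee_rot: [-0.295, 0.642, -0.642, 0.296]
contact_force: [0.6, -0.9, 0.5]
gripper_width: 14.6
t 9.17 pos [ 635.5 -267.6   59. ] F [ 0.6 -0.9  0.5] w 14.6
x [-0.65  -0.76  -0.001] y [ 0.     0.001 -1.   ] z [ 0.76 -0.65  0.  ]
```

```bash
python3 -m creep '[[[0,0,0],[0,0,0],0],[[0,0,0],[0,0,0],0],[[0,0,0],[0,0,0],0],[[0,0,25],[0,0,0],0],[[0,0,50],[0,0,0],0],[[-30,-3,50],[0,0,0.12],0],[[-60,-6,50],[0,0,0.24],0],[[-90,-9,50],[0,0,0.36],0],[[-120,-12,50],[0,0,0.48],0],[[-139,-14,50],[0,0,0.6],0],[[-139,-14,50],[0,0,0.72],0],[[-139,-14,50],[0,0,0.72],0]]'; python3 -m creep '[[[0,0,0],[0,0,0],0],[[0,0,0],[0,0,0],0],[[0,0,0],[0,0,0],0]]';python3 -c "
from h import *
s=st();
p,d=shot('side');C=cloud('side',d)
cv2.imwrite('pics/s5.png',cv2.resize(p[100:240,190:340,::-1],None,fx=4,fy=4))
for P in comps(C,73,84,(420,690,-330,20),20): print(rect(P))"
```

```text
clock: 10.17
position: [495.5, -281.9, 109.9]
ee_rot: [-0.503, 0.497, -0.497, 0.503]
contact_force: [0.6, -0.3, 0.7]
gripper_width: 42.7
clock: 10.42
position: [497.1, -281.7, 109.0]
ee_rot: [-0.502, 0.497, -0.498, 0.503]
contact_force: [0.1, 0.1, 0.4]
gripper_width: 42.7
t 10.42 pos [ 497.1 -281.7  109. ] F [0.1 0.1 0.4] w 42.7
x [ 0.01 -1.    0.  ] y [ 0. -0. -1.] z [1.   0.01 0.  ]
(array([ 635.67529297, -263.08685303]), 75.99810028076172, 17.080860137939453, np.float64(-0.6973940051757799))
(array([ 496.58261108, -278.62506104]), 73.4631118774414, 21.219947814941406, np.float64(0.042546407742564574))
(array([610.77722168, -16.99038696]), 75.02445983886719, 19.665578842163086, np.float64(-0.027211247912047654))
(array([471.61810303, -30.05846786]), 76.69779968261719, 16.468286514282227, np.float64(-0.6832704629667621))
```

View pics/s5.png

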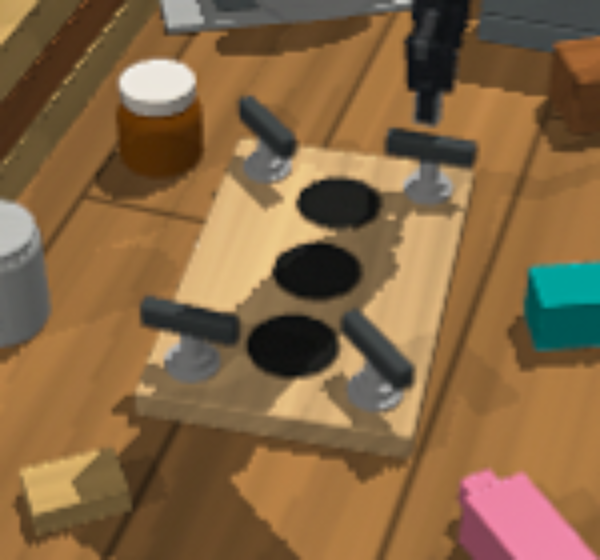

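The far-right bar is now at −0.70 rad and the near-left one holds at −0.69. The gripper hangs over the near-right bar, at ~(298,136) in the full side picture. Next I turn the near-right screw.

```bash
python3 -m creep '[[[0,-1,-20],[0,0,0],0],[[0,-1,-40],[0,0,0],0],[[0,-1,-49],[0,0,0],0],[[0,-1,-49],[0,0,0],0],[[0,-1,-49],[0,0,0],0],[[0,-1,-49],[0,0,0],-1],[[0,-1,-49],[0,0,0],-1],[[0,-1,-49],[0,0,0],-1],[[0,-1,-49],[0,0,0],-1],[[0,-1,-49],[0,0,0],-1],[[0,-1,-49],[0,0,0],-1]]'; python3 -m creep '[[[0,0,0],[0,0,-0.08],-1],[[0,0,0],[0,0,-0.16],-1],[[0,0,0],[0,0,-0.24],-1],[[0,0,0],[0,0,-0.32],-1],[[0,0,0],[0,0,-0.4],-1],[[0,0,0],[0,0,-0.48],-1],[[0,0,0],[0,0,-0.56],-1],[[0,0,0],[0,0,-0.64],-1],[[0,0,0],[0,0,-0.72],-1],[[0,0,0],[0,0,-0.72],-1],[[0,0,0],[0,0,-0.72],-1]]'; python3 -c "
from h import *
s=st()"
```

```text
clock: 11.38
position: [497.2, -283.0, 61.4]
ee_rot: [-0.503, 0.496, -0.498, 0.503]
contact_force: [-0.8, 2.2, 6.5]
gripper_width: 14.3
clock: 12.3
position: [497.3, -282.8, 61.4]
ee_rot: [0.295, -0.642, 0.643, -0.296]
contact_force: [0.4, 2.5, 6.5]
gripper_width: 14.9
t 12.3 pos [ 497.3 -282.8   61.4] F [0.4 2.5 6.5] w 14.9
x [-0.651 -0.759 -0.001] y [ 0.002 -0.    -1.   ] z [ 0.759 -0.651  0.002]
```

```bash
python3 -m creep '[[[0,0,0],[0,0,0],0],[[0,0,0],[0,0,0],0],[[0,0,0],[0,0,0],0],[[0,0,25],[0,0,0],0],[[0,0,50],[0,0,0],0],[[16,37,50],[0,0,0.12],0],[[32,74,50],[0,0,0.24],0],[[48,111,50],[0,0,0.36],0],[[64,148,50],[0,0,0.48],0],[[80,185,50],[0,0,0.6],0],[[96,222,50],[0,0,0.72],0],[[114,262,50],[0,0,0.72],0]]'; python3 -m creep '[[[0,0,0],[0,0,0],0],[[0,0,0],[0,0,0],0],[[0,0,0],[0,0,0],0],[[0,0,0],[0,0,0],0]]';python3 -c "
from h import *
s=st();
p,d=shot('side');C=cloud('side',d)
cv2.imwrite('pics/s6.png',cv2.resize(p[100:240,190:340,::-1],None,fx=4,fy=4))
for P in comps(C,73,84,(420,690,-330,20),20): print(rect(P))"
```

```text
clock: 13.3
position: [609.5, -21.2, 109.8]
ee_rot: [0.504, -0.496, 0.496, -0.503]
contact_force: [-0.3, -0.1, 0.1]
gripper_width: 42.8
clock: 13.63
position: [608.7, -23.9, 109.7]
ee_rot: [0.503, -0.498, 0.497, -0.502]
contact_force: [-0.3, 0.1, 0.6]
gripper_width: 42.8
t 13.63 pos [608.7 -23.9 109.7] F [-0.3  0.1  0.6] w 42.8
x [ 0.01 -1.    0.  ] y [-0.001 -0.    -1.   ] z [ 1.     0.01  -0.001]
(array([ 636.91204834, -263.9480896 ]), 72.638916015625, 13.76199722290039, np.float64(-0.7330793650974328))
(array([ 497.33779907, -278.45404053]), 74.59577178955078, 17.252634048461914, np.float64(-0.7207110457838595))
(array([610.03948975, -16.28472328]), 73.84600830078125, 19.171720504760742, np.float64(-0.05039393204313303))
(array([472.00970459, -30.14949417]), 76.92271423339844, 17.364822387695312, np.float64(-0.7006566438272355))
```

View pics/s6.png

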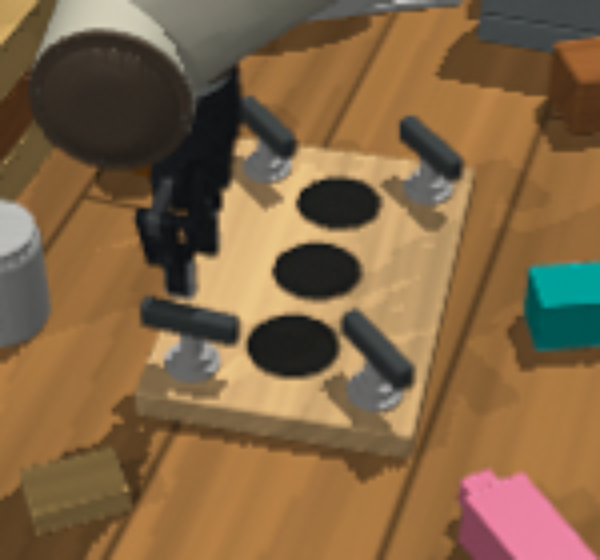

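Three bars are half turned. The gripper hangs over the far-left bar, at ~(237,180) in the full side picture. I descend with +2 mm x and +3 mm y.

```bash
python3 -m creep '[[[2,3,-20],[0,0,0],0],[[2,3,-40],[0,0,0],0],[[2,3,-49],[0,0,0],0],[[2,3,-49],[0,0,0],0],[[2,3,-49],[0,0,0],0],[[2,3,-49],[0,0,0],-1],[[2,3,-49],[0,0,0],-1],[[2,3,-49],[0,0,0],-1],[[2,3,-49],[0,0,0],-1],[[2,3,-49],[0,0,0],-1],[[2,3,-49],[0,0,0],-1]]'; python3 -m creep '[[[0,0,0],[0,0,-0.08],-1],[[0,0,0],[0,0,-0.16],-1],[[0,0,0],[0,0,-0.24],-1],[[0,0,0],[0,0,-0.32],-1],[[0,0,0],[0,0,-0.4],-1],[[0,0,0],[0,0,-0.48],-1],[[0,0,0],[0,0,-0.56],-1],[[0,0,0],[0,0,-0.64],-1],[[0,0,0],[0,0,-0.72],-1],[[0,0,0],[0,0,-0.72],-1],[[0,0,0],[0,0,-0.72],-1]]'; python3 -c "
from h import *
s=st()"
```

```text
clock: 14.6
position: [612.3, -20.0, 62.6]
ee_rot: [-0.502, 0.497, -0.498, 0.503]
contact_force: [-0.7, -1.5, 6.4]
gripper_width: 14.4
clock: 15.52
position: [612.1, -20.4, 62.6]
ee_rot: [0.295, -0.642, 0.643, -0.296]
contact_force: [-0.7, -2.7, 6.0]
gripper_width: 14.8
t 15.52 pos [612.1 -20.4  62.6] F [-0.7 -2.7  6. ] w 14.8
x [-0.651 -0.759 -0.001] y [ 0.002 -0.001 -1.   ] z [ 0.759 -0.651  0.002]
```

The measured tool angle shows the far-left turned too, so all four are at ~0.8. I start the second pass here: far-left home, then its diagonal near-right.

```bash
python3 -m creep '[[[0,0,0],[0,0,-0.08],-1],[[0,0,0],[0,0,-0.16],-1],[[0,0,0],[0,0,-0.24],-1],[[0,0,0],[0,0,-0.32],-1],[[0,0,0],[0,0,-0.4],-1],[[0,0,0],[0,0,-0.48],-1],[[0,0,0],[0,0,-0.56],-1],[[0,0,0],[0,0,-0.64],-1],[[0,0,0],[0,0,-0.71],-1],[[0,0,0],[0,0,-0.77],-1],[[0,0,0],[0,0,-0.77],-1],[[0,0,0],[0,0,-0.77],-1]]'; python3 -c "
from h import *
s=st();print(s['wrist_torque'])"
```

```text
clock: 16.52
position: [611.7, -20.6, 62.6]
ee_rot: [0.033, -0.706, 0.707, -0.034]
contact_force: [-1.9, -3.3, 5.2]
gripper_width: 14.3
t 16.52 pos [611.7 -20.6  62.6] F [-1.9 -3.3  5.2] w 14.3
x [-0.996 -0.095 -0.   ] y [ 0.001 -0.002 -1.   ] z [ 0.095 -0.996  0.002]
[-0.97356385  0.55536357  0.32166445]
```

```bash
python3 -m creep '[[[0,0,0],[0,0,0],0],[[0,0,0],[0,0,0],0],[[0,0,0],[0,0,0],0],[[0,0,25],[0,0,0],0],[[0,0,49],[0,0,0],0],[[-16,-37,49],[0,0,0.12],0],[[-32,-74,49],[0,0,0.24],0],[[-48,-111,49],[0,0,0.36],0],[[-64,-148,49],[0,0,0.48],0],[[-80,-185,49],[0,0,0.6],0],[[-96,-222,49],[0,0,0.72],0],[[-114,-262,49],[0,0,0.76],0]]'; python3 -m creep '[[[0,0,0],[0,0,0],0],[[0,0,0],[0,0,0],0],[[0,0,0],[0,0,0],0],[[0,0,0],[0,0,0],0],[[0,0,0],[0,0,0],0]]';python3 -c "
from h import *
s=st();
p,d=shot('side');C=cloud('side',d)
cv2.imwrite('pics/s7.png',cv2.resize(p[100:240,190:340,::-1],None,fx=4,fy=4))
for P in comps(C,73,84,(420,690,-330,20),20): print(rect(P))"
```

```text
clock: 17.52
position: [499.2, -277.6, 110.0]
ee_rot: [-0.294, 0.643, -0.643, 0.294]
contact_force: [0.4, -0.0, 0.6]
gripper_width: 43.0
clock: 17.93
position: [500.6, -275.4, 110.0]
ee_rot: [-0.293, 0.644, -0.644, 0.293]
contact_force: [0.5, -0.1, -1.0]
gripper_width: 42.6
t 17.93 pos [ 500.6 -275.4  110. ] F [ 0.5 -0.1 -1. ] w 42.6
x [-0.657 -0.754 -0.   ] y [ 0.  0. -1.] z [ 0.754 -0.657 -0.   ]
(array([ 636.48309326, -262.85534668]), 75.58134460449219, 14.145697593688965, np.float64(-0.7270697423605874))
(array([ 497.99188232, -279.92074585]), 76.12947082519531, 16.899736404418945, np.float64(-0.698290292040646))
(array([610.85107422, -17.00347137]), 73.3859634399414, 15.704984664916992, np.float64(-1.4771854654645544))
(array([471.08905029, -29.20837402]), 76.83580017089844, 18.0113582611084, np.float64(-0.6828017466149081))
```

View pics/s7.png

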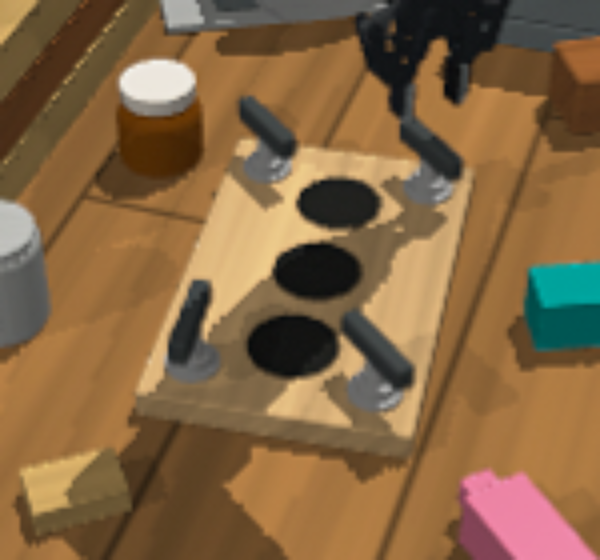

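Far-left is home: its bar is at −1.477 rad, along the long side. The gripper is over near-right but ~7 mm short in y, so I correct while descending and check before closing.

```bash
python3 -m creep '[[[-2,-5,-10],[0,0,0],0],[[-2,-5,-20],[0,0,0],0],[[-2,-5,-40],[0,0,0],0],[[-2,-5,-49],[0,0,0],0],[[-2,-5,-49],[0,0,0],0],[[-2,-5,-49],[0,0,0],0],[[-2,-5,-49],[0,0,0],0]]'; python3 -m creep '[[[0,0,0],[0,0,0],0],[[0,0,0],[0,0,0],0]]'
```

```text
clock: 18.57
position: [498.3, -281.7, 61.4]
ee_rot: [0.292, -0.644, 0.644, -0.292]
contact_force: [-0.1, -0.8, -0.5]
gripper_width: 42.8
clock: 18.73
position: [498.4, -281.7, 62.0]
ee_rot: [0.292, -0.643, 0.644, -0.293]
contact_force: [0.2, -0.4, -0.0]
gripper_width: 42.8
```

```bash
python3 -m creep '[[[-1,-1,0],[0,0,0],-1],[[-1,-1,0],[0,0,0],-1],[[-1,-1,0],[0,0,0],-1],[[-1,-1,0],[0,0,0],-1],[[-1,-1,0],[0,0,0],-1],[[-1,-1,0],[0,0,0],-1]]'; python3 -m creep '[[[0,0,0],[0,0,-0.08],-1],[[0,0,0],[0,0,-0.16],-1],[[0,0,0],[0,0,-0.24],-1],[[0,0,0],[0,0,-0.32],-1],[[0,0,0],[0,0,-0.4],-1],[[0,0,0],[0,0,-0.48],-1],[[0,0,0],[0,0,-0.56],-1],[[0,0,0],[0,0,-0.64],-1],[[0,0,0],[0,0,-0.71],-1],[[0,0,0],[0,0,-0.77],-1],[[0,0,0],[0,0,-0.77],-1],[[0,0,0],[0,0,-0.77],-1]]'; python3 -c "
from h import *
s=st();print(s['wrist_torque'])"
```

```text
clock: 19.23
position: [497.1, -282.5, 61.8]
ee_rot: [0.292, -0.644, 0.644, -0.293]
contact_force: [-1.0, 3.0, 5.6]
gripper_width: 14.7
clock: 20.23
position: [497.5, -282.3, 61.8]
ee_rot: [0.029, -0.706, 0.707, -0.03]
contact_force: [-0.4, 3.3, 5.9]
gripper_width: 14.8
t 20.23 pos [ 497.5 -282.3   61.8] F [-0.4  3.3  5.9] w 14.8
x [-0.996 -0.084 -0.001] y [ 0.001 -0.    -1.   ] z [ 0.084 -0.996  0.001]
[1.01945007 0.11839857 0.39415922]
```

```bash
python3 -m creep '[[[0,0,0],[0,0,0],0],[[0,0,0],[0,0,0],0],[[0,0,0],[0,0,0],0],[[0,0,25],[0,0,0],0],[[0,0,49],[0,0,0],0],[[-4,38,49],[0,0,0.12],0],[[-8,76,49],[0,0,0.24],0],[[-12,114,49],[0,0,0.36],0],[[-16,152,49],[0,0,0.48],0],[[-20,190,49],[0,0,0.6],0],[[-23,222,49],[0,0,0.72],0],[[-25,249,49],[0,0,0.77],0]]'; python3 -m creep '[[[0,0,0],[0,0,0],0],[[0,0,0],[0,0,0],0],[[0,0,0],[0,0,0],0],[[0,0,0],[0,0,0],0],[[0,0,0],[0,0,0],0]]';python3 -c "
from h import *
s=st();
p,d=shot('side');C=cloud('side',d)
cv2.imwrite('pics/s8.png',cv2.resize(p[100:240,190:340,::-1],None,fx=4,fy=4))
for P in comps(C,73,84,(420,690,-330,20),20): print(rect(P))"
```

```text
clock: 21.23
position: [471.2, -31.8, 110.0]
ee_rot: [-0.294, 0.643, -0.643, 0.294]
contact_force: [-0.2, -0.5, 1.0]
gripper_width: 42.9
clock: 21.65
position: [471.8, -34.6, 109.9]
ee_rot: [-0.292, 0.644, -0.644, 0.291]
contact_force: [-0.2, -0.2, 0.6]
gripper_width: 42.6
t 21.65 pos [471.8 -34.6 109.9] F [-0.2 -0.2  0.6] w 42.6
x [-0.66  -0.751  0.   ] y [-0. -0. -1.] z [ 0.751 -0.66  -0.   ]
(array([ 638.12194824, -264.35583496]), 73.16911315917969, 16.16529083251953, np.float64(-0.7227993635526451))
(array([610.95037842, -16.98594666]), 74.34785461425781, 15.823330879211426, np.float64(-1.4693133610193625))
(array([469.88171387, -29.12892342]), 68.768310546875, 17.28367042541504, np.float64(-0.6606756716463122))
```

View pics/s8.png

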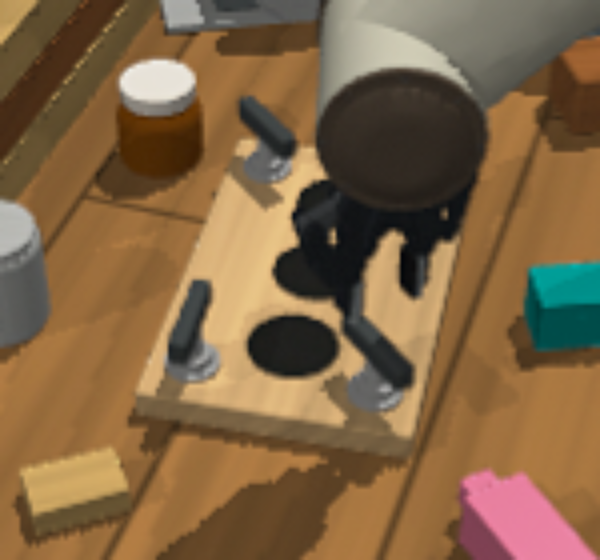

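The gripper is right above the near-left bar (~(284,187) in the full side picture). I descend and settle before gripping.

```bash
python3 -m creep '[[[0,0,-20],[0,0,0],0],[[0,0,-40],[0,0,0],0],[[0,0,-49],[0,0,0],0],[[0,0,-49],[0,0,0],0],[[0,0,-49],[0,0,0],0],[[0,0,-49],[0,0,0],0],[[0,0,-49],[0,0,0],-1],[[0,0,-49],[0,0,0],-1],[[0,0,-49],[0,0,0],-1],[[0,0,-49],[0,0,0],-1],[[0,0,-49],[0,0,0],-1],[[0,0,-49],[0,0,0],-1]]'; python3 -m creep '[[[0,0,0],[0,0,-0.08],-1],[[0,0,0],[0,0,-0.16],-1],[[0,0,0],[0,0,-0.24],-1],[[0,0,0],[0,0,-0.32],-1],[[0,0,0],[0,0,-0.4],-1],[[0,0,0],[0,0,-0.48],-1],[[0,0,0],[0,0,-0.56],-1],[[0,0,0],[0,0,-0.64],-1],[[0,0,0],[0,0,-0.71],-1],[[0,0,0],[0,0,-0.77],-1],[[0,0,0],[0,0,-0.77],-1],[[0,0,0],[0,0,-0.77],-1]]'; python3 -c "
from h import *
s=st();print(s['wrist_torque'])"
```

```text
clock: 22.7
position: [472.0, -33.9, 62.2]
ee_rot: [0.292, -0.643, 0.644, -0.293]
contact_force: [-0.8, -1.7, 6.3]
gripper_width: 14.7
clock: 23.7
position: [472.3, -33.7, 62.2]
ee_rot: [0.029, -0.706, 0.707, -0.03]
contact_force: [-1.5, -1.3, 6.0]
gripper_width: 14.5
t 23.7 pos [472.3 -33.7  62.2] F [-1.5 -1.3  6. ] w 14.5
x [-0.996 -0.085 -0.001] y [ 0.001 -0.001 -1.   ] z [ 0.085 -0.996  0.001]
[-0.50915116  0.43997433  0.380743  ]
```

```bash
python3 -m creep '[[[0,0,0],[0,0,0],0],[[0,0,0],[0,0,0],0],[[0,0,0],[0,0,0],0],[[0,0,25],[0,0,0],0],[[0,0,49],[0,0,0],0],[[20,-28,49],[0,0,0.12],0],[[43,-62,49],[0,0,0.24],0],[[66,-96,49],[0,0,0.36],0],[[90,-130,49],[0,0,0.48],0],[[113,-163,49],[0,0,0.6],0],[[137,-197,49],[0,0,0.72],0],[[164,-234,49],[0,0,0.77],0]]'; python3 -m creep '[[[0,0,0],[0,0,0],0],[[0,0,0],[0,0,0],0],[[0,0,0],[0,0,0],0],[[0,0,0],[0,0,0],0],[[0,0,0],[0,0,0],0]]'
```

```text
clock: 24.7
position: [630.1, -260.2, 109.7]
ee_rot: [-0.294, 0.643, -0.643, 0.294]
contact_force: [1.1, 0.0, 0.4]
gripper_width: 42.8
clock: 25.12
position: [628.9, -257.3, 110.6]
ee_rot: [-0.293, 0.644, -0.644, 0.293]
contact_force: [-0.5, -0.6, 0.1]
gripper_width: 42.7
```

```bash
python3 -m creep '[[[6,-9,-5],[0,0,0],0],[[6,-9,-20],[0,0,0],0],[[6,-9,-40],[0,0,0],0],[[6,-9,-50],[0,0,0],0],[[6,-9,-50],[0,0,0],0],[[6,-9,-50],[0,0,0],0],[[6,-9,-50],[0,0,0],0],[[6,-9,-50],[0,0,0],0],[[6,-9,-50],[0,0,0],0]]';python3 -c "
from h import *
s=st();
p,d=shot('side');C=cloud('side',d)
cv2.imwrite('pics/s9.png',cv2.resize(p[100:240,190:340,::-1],None,fx=4,fy=4))
for P in comps(C,73,84,(420,690,-330,20),20): print(rect(P))"
```

```text
clock: 25.87
position: [636.0, -267.7, 61.4]
ee_rot: [0.292, -0.643, 0.644, -0.293]
contact_force: [-1.0, -1.1, -0.1]
gripper_width: 42.9
t 25.87 pos [ 636.  -267.7   61.4] F [-1.  -1.1 -0.1] w 42.9
x [-0.658 -0.753 -0.001] y [ 0.002 -0.001 -1.   ] z [ 0.753 -0.658  0.002]
(array([ 634.51251221, -262.06494141]), 69.29933166503906, 13.798178672790527, np.float64(-0.7451183845422178))
(array([ 498.18325806, -280.57113647]), 79.76142120361328, 15.57182502746582, np.float64(-1.4729237918644258))
(array([611.21246338, -16.96178436]), 74.93148040771484, 15.739081382751465, np.float64(-1.4737552057896135))
(array([472.28210449, -30.11658096]), 75.23870086669922, 15.607114791870117, np.float64(-1.4663613468195504))
```

View pics/s9.png

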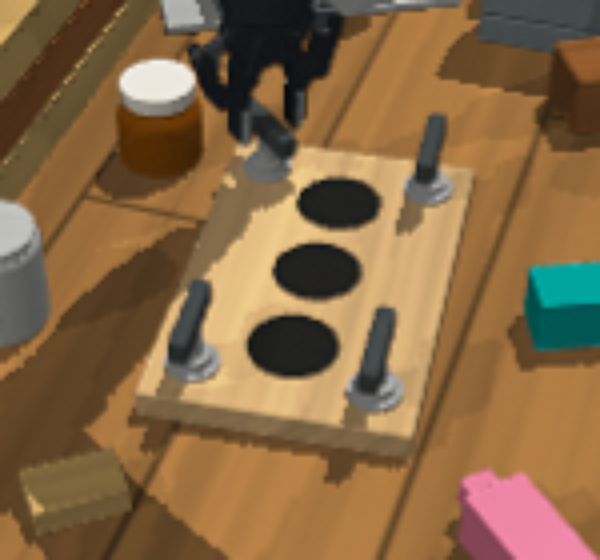

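Three bars are home at ~−1.47 rad. The fingers straddle the far-right bar (~(257,132) in the full side picture), so I turn it home.

```bash
python3 -m creep '[[[0,0,0],[0,0,0],-1],[[0,0,0],[0,0,0],-1],[[0,0,0],[0,0,0],-1],[[0,0,0],[0,0,0],-1],[[0,0,0],[0,0,0],-1],[[0,0,0],[0,0,0],-1]]'; python3 -m creep '[[[0,0,0],[0,0,-0.08],-1],[[0,0,0],[0,0,-0.16],-1],[[0,0,0],[0,0,-0.24],-1],[[0,0,0],[0,0,-0.32],-1],[[0,0,0],[0,0,-0.4],-1],[[0,0,0],[0,0,-0.48],-1],[[0,0,0],[0,0,-0.56],-1],[[0,0,0],[0,0,-0.64],-1],[[0,0,0],[0,0,-0.71],-1],[[0,0,0],[0,0,-0.77],-1],[[0,0,0],[0,0,-0.77],-1],[[0,0,0],[0,0,-0.77],-1]]'; python3 -c "
from h import *
s=st();print(s['wrist_torque'])"
```

```text
clock: 26.42
position: [635.4, -267.5, 60.7]
ee_rot: [0.292, -0.644, 0.644, -0.292]
contact_force: [-0.2, 0.4, 3.1]
gripper_width: 14.6
clock: 27.42
position: [636.7, -267.0, 60.7]
ee_rot: [0.029, -0.706, 0.707, -0.031]
contact_force: [2.5, 3.9, 4.0]
gripper_width: 14.3
t 27.42 pos [ 636.7 -267.    60.7] F [2.5 3.9 4. ] w 14.3
x [-0.996 -0.085 -0.003] y [ 0.003 -0.    -1.   ] z [ 0.085 -0.996  0.   ]
[ 1.09404851 -0.58035484  0.41269153]
```

```bash
python3 -m creep '[[[0,0,0],[0,0,0],0],[[0,0,0],[0,0,0],0],[[0,0,0],[0,0,0],0],[[0,0,30],[0,0,0],0],[[0,0,70],[0,0,0],0],[[0,0,110],[0,0,0],1],[[-10,30,140],[0,0,0],1],[[-20,70,140],[0,0,0.12],1],[[-30,110,140],[0,0,0.24],1],[[-40,150,140],[0,0,0.36],1],[[-45,190,140],[0,0,0.48],1],[[-50,230,140],[0,0,0.6],1]]'; python3 -m creep '[[[0,20,0],[0,0,0.12],1],[[0,20,0],[0,0,0.12],1]]'; python3 -c "
from h import *
s=st();print(s['joints'])
p,d=shot('top','t10');C=cloud('top',d)
for b in posts(C): print('top',b[:5])
for P in comps(C,66,90,(420,690,-330,20),20): print('tb',rect(P))
for P in comps(C,120,180,(200,800,100,500),40): print('bottle',rect(P))
p,d=shot('side','s10');C=cloud('side',d)
for P in comps(C,73,84,(420,690,-330,20),20): print(rect(P))
for P in comps(C,42,56,(250,800,100,500),200): print('sidepost',rect(P),len(P))
"
```

```text
clock: 28.42
position: [584.0, -36.5, 200.0]
ee_rot: [-0.238, 0.666, -0.666, 0.238]
contact_force: [1.1, 1.4, -0.4]
gripper_width: 85.6
clock: 28.58
position: [584.7, -14.3, 200.1]
ee_rot: [-0.279, 0.65, -0.65, 0.278]
contact_force: [-0.3, -0.3, -0.6]
gripper_width: 85.4
t 28.58 pos [584.7 -14.3 200.1] F [-0.3 -0.3 -0.6] w 85.4
x [-0.69  -0.724  0.   ] y [-0.  0. -1.] z [ 0.724 -0.69  -0.   ]
[ 2.52005821e-01  3.40859987e-01 -1.40146105e-01 -4.27673028e-04
 -1.09005443e+00  5.57835541e-01]
top (array([562.75457764, 303.30783081]), 103.2837142944336, 50.194950103759766, np.float64(0.35826567380551744), 543)
top (array([473.50125122, 392.01000977]), 107.01536560058594, 49.142093658447266, np.float64(0.2868586351028455), 589)
tb (array([ 635.2522583 , -268.87261963]), 73.46778106689453, 17.523517608642578, np.float64(-1.461015192411649))
tb (array([ 495.93276978, -283.77645874]), 75.55797576904297, 16.39430046081543, np.float64(-1.4662882680147629))
tb (array([470.4380188 , -35.43895721]), 74.7658462524414, 16.439184188842773, np.float64(-1.4714465280853806))
bottle (array([316.5244751 
[... 195 characters left out ...]
226))
(array([ 497.65014648, -280.79141235]), 75.130615234375, 15.879911422729492, np.float64(-1.4486644915731626))
(array([611.43865967, -17.05698776]), 74.94717407226562, 15.922616958618164, np.float64(-1.4618920798124497))
(array([472.29168701, -29.25570297]), 74.00112915039062, 15.940885543823242, np.float64(-1.471598261688488))
sidepost (array([462.89666748, 219.93663025]), 100.27635955810547, 51.853240966796875, np.float64(0.1603884605311019)) 669
sidepost (array([564.99029541, 306.89453125]), 100.8487548828125, 49.240989685058594, np.float64(0.2981132537380611)) 721
sidepost (array([472.68515015, 393.57107544]), 100.58048248291016, 51.4919548034668, np.float64(0.2907477824007425)) 948
```

View pics/t10.png

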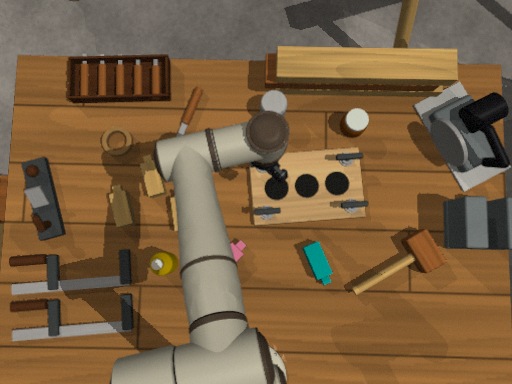

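View pics/s10.png

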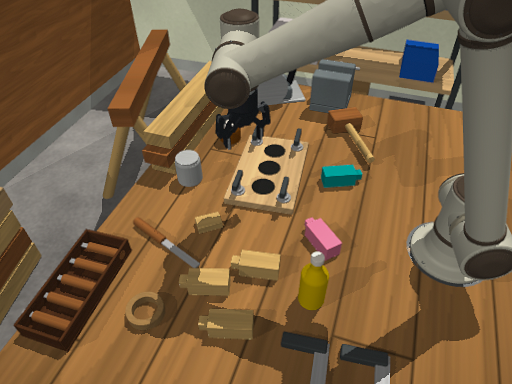

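All four bars read ~−1.46 to −1.47 rad, so the plate is tight. The posts are unchanged; in the side picture they are at ~(258,265), (207,282) and (228,323). Next I work out the pick of the nearest post, with the tool leaning 0.3 rad over the tenon end.

```bash
cat >> h.py <<'E'
def Rxy(x,y):
    x=np.array(x,float);y=np.array(y,float);x/=np.linalg.norm(x);y-=x*(x@y);y/=np.linalg.norm(y)
    return np.c_[x,y,np.cross(x,y)]
def delta(pos,Rm,s=None):
    s=s or arm.read_state(); M=R.from_quat(s['ee_rot']).as_matrix()
    v=R.from_matrix(Rm@M.T).as_rotvec(); print('shift',(np.array(pos)-s['position']).round(1),'turn',v.round(3),'|',round(np.linalg.norm(v),3)); return v
def pick(c,yaw,s_off=20,gz=29,a=0.3,back=0):
    t=np.array([np.cos(yaw),np.sin(yaw),0]); d=-np.sin(a)*t+np.array([0,0,-np.cos(a)])
    g=np.array([c[0],c[1],0])+s_off*t; g[2]=gz
    return g+(18.7-back)*d, Rxy([-np.sin(yaw),np.cos(yaw),0],d)
def place(pad,H,pyaw=0.1,a=0.3,back=0,up=0):
    t=np.array([-np.sin(pyaw),np.cos(pyaw),0]); d=np.cos(a)*t+np.array([0,0,-np.sin(a)])
    g=np.array([pad[0],pad[1],25+H+up]); return g+(18.7-back)*d, Rxy([-np.cos(pyaw),-np.sin(pyaw),0],d)
PC=np.array([554.4,-151.3]); PADS={i:PC+90*(i-1)*np.array([-np.sin(.1),np.cos(.1)]) for i in range(3)}
E
python3 - <<'E'
from h import *
T,M=pick((462.7,217.5),.172,back=90); print(T,M.round(3)); delta(T,M)
T,M=pick((462.7,217.5),.172); print(T)
print(PADS)
for b in (0,120):print(place(PADS[2],70,back=b))
E
```

```text
[503.16457081 224.52936216  97.11549167] [[-0.171 -0.291 -0.941]
 [ 0.985 -0.051 -0.164]
 [ 0.    -0.955  0.296]]
shift [ -81.8  241.8 -102.8] turn [-0.354  0.108 -2.181] | 2.212
[476.9602034  219.97723211  11.13520765]
{0: array([ 563.3850075 , -240.85037488]), 1: array([ 554.4, -151.3]), 2: array([545.4149925 , -61.74962512])}
(array([543.63148924, -43.97408233,  89.47377214]), array([[-0.99500417, -0.09537451,  0.02950279],
       [-0.09983342,  0.95056379, -0.29404384],
       [ 0.        , -0.29552021, -0.95533649]]))
(array([ 555.07642993, -158.04173664,  124.93619693]), array([[-0.99500417, -0.09537451,  0.02950279],
       [-0.09983342,  0.95056379, -0.29404384],
       [ 0.        , -0.29552021, -0.95533649]]))
```

```bash
python3 -m creep '[[[-80,240,-50],[-0.35,0.11,-2.18],1],[[-80,240,-50],[-0.35,0.11,-2.18],1],[[-80,240,-50],[-0.35,0.11,-2.18],1],[[-80,240,-50],[-0.35,0.11,-2.18],1],[[-80,240,-50],[-0.35,0.11,-2.18],1],[[-80,240,-50],[-0.35,0.11,-2.18],1],[[-80,240,-50],[-0.35,0.11,-2.18],1],[[-80,240,-50],[-0.35,0.11,-2.18],1],[[-80,240,-50],[-0.35,0.11,-2.18],1],[[-80,240,-50],[-0.35,0.11,-2.18],1],[[-80,240,-50],[-0.35,0.11,-2.18],1],[[-80,240,-50],[-0.35,0.11,-2.18],1]]'
python3 - <<'E'
from h import *
s=st();print(s['joints'].round(3))
T,M=pick((462.7,217.5),.172,back=90); delta(T,M)
E
```

```text
clock: 29.68
position: [505.9, 221.0, 149.6]
ee_rot: [-0.163, -0.611, 0.728, 0.264]
contact_force: [-0.3, -0.1, 0.1]
gripper_width: 85.6
t 29.68 pos [505.9 221.  149.6] F [-0.3 -0.1  0.1] w 85.6
x [-0.808  0.583  0.084] y [-0.185 -0.114 -0.976] z [-0.56  -0.804  0.2  ]
[ 0.689  0.443 -0.124 -0.031 -1.221 -1.292]
shift [ -2.8   3.5 -52.5] turn [-0.127  0.039 -0.768] | 0.779
```

```bash
python3 -m creep '[[[-3,4,-20],[-0.127,0.039,-0.768],1],[[-3,4,-52],[-0.127,0.039,-0.768],1],[[-3,4,-52],[-0.127,0.039,-0.768],1],[[-3,4,-52],[-0.127,0.039,-0.768],1],[[-3,4,-52],[-0.127,0.039,-0.768],1],[[-3,4,-52],[-0.127,0.039,-0.768],1],[[-3,4,-52],[-0.127,0.039,-0.768],1],[[-3,4,-52],[-0.127,0.039,-0.768],1],[[-3,4,-52],[-0.127,0.039,-0.768],1]]'
python3 - <<'E'
from h import *
s=st();print(s['joints'].round(3))
p,d=shot('top','t11');C=cloud('top',d)
p,d=shot('side','s11');C=cloud('side',d)
for P in comps(C,42,56,(250,800,100,500),200): print('sidepost',rect(P),len(P))
T,M=pick((462.7,217.5),.172,back=90); delta(T,M)
T,M=pick((462.7,217.5),.172,back=0); delta(T,M)
E
```

```text
clock: 30.43
position: [502.9, 225.0, 97.7]
ee_rot: [-0.38, -0.456, 0.618, 0.516]
contact_force: [-0.4, -0.0, 0.9]
gripper_width: 85.6
t 30.43 pos [502.9 225.   97.7] F [-0.4 -0.   0.9] w 85.6
x [-0.179  0.984  0.001] y [-0.29  -0.052 -0.956] z [-0.94  -0.171  0.295]
[ 0.639  0.534 -0.091 -0.14  -1.219 -1.963]
sidepost (array([462.66522217, 219.54119873]), 100.04681396484375, 51.50371170043945, np.float64(0.1571127224560338)) 655
sidepost (array([564.98797607, 306.49664307]), 100.6820297241211, 50.76029586791992, np.float64(0.3023195502322733)) 726
sidepost (array([472.55419922, 393.58288574]), 100.43846130371094, 50.4115104675293, np.float64(0.2984095969883598)) 943
shift [ 0.6 -1.2 -0.8] turn [-0.001  0.001 -0.009] | 0.009
shift [-25.6  -5.7 -86.8] turn [-0.001  0.001 -0.009] | 0.009
```

View pics/s11.png

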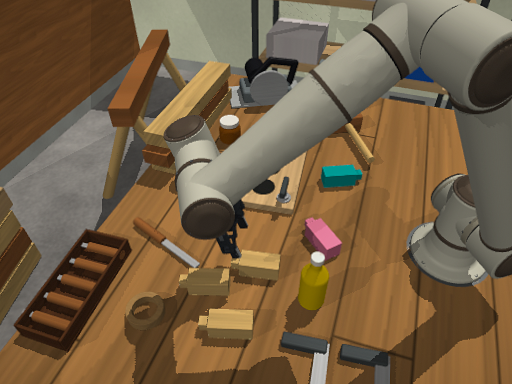

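The gripper hangs over post A (~(258,265) in the side picture), and the lean and heading look right. I descend and grip.

```bash
python3 -m creep '[[[-9,-2,-29],[0,0,-0.009],1],[[-17,-4,-58],[0,0,-0.009],1],[[-23,-5,-76],[0,0,-0.009],1],[[-26,-6,-86],[0,0,-0.009],1],[[-26,-6,-86],[0,0,-0.009],1],[[-26,-6,-86],[0,0,-0.009],1]]'; python3 -m creep '[[[0,0,0],[0,0,0],-1],[[0,0,0],[0,0,0],-1],[[0,0,0],[0,0,0],-1],[[0,0,0],[0,0,0],-1],[[0,0,0],[0,0,0],-1],[[0,0,0],[0,0,0],-1]]';python3 -m creep '[[[0,0,20],[0,0,0],-1],[[0,0,40],[0,0,0],-1],[[0,0,40],[0,0,0],-1]]'
python3 - <<'E'
from h import *
s=st()
p,d=shot('side','s12');cv2.imwrite('pics/s12.png',cv2.resize(p[180:330,150:340,::-1],None,fx=4,fy=4))
E
```

```text
clock: 31.03
position: [476.9, 220.6, 12.4]
ee_rot: [-0.382, -0.455, 0.616, 0.517]
contact_force: [1.0, 0.1, 0.2]
gripper_width: 85.2
clock: 31.53
position: [477.6, 221.1, 13.4]
ee_rot: [-0.382, -0.456, 0.615, 0.517]
contact_force: [0.8, 0.6, 6.5]
gripper_width: 47.3
clock: 31.78
position: [478.2, 221.5, 55.0]
ee_rot: [-0.383, -0.458, 0.614, 0.517]
contact_force: [0.6, -0.0, -0.9]
gripper_width: 47.0
t 31.78 pos [478.2 221.5  55. ] F [ 0.6 -0.  -0.9] w 47.0
x [-0.173  0.985  0.003] y [-0.285 -0.047 -0.957] z [-0.943 -0.166  0.289]
```

View pics/s12.png

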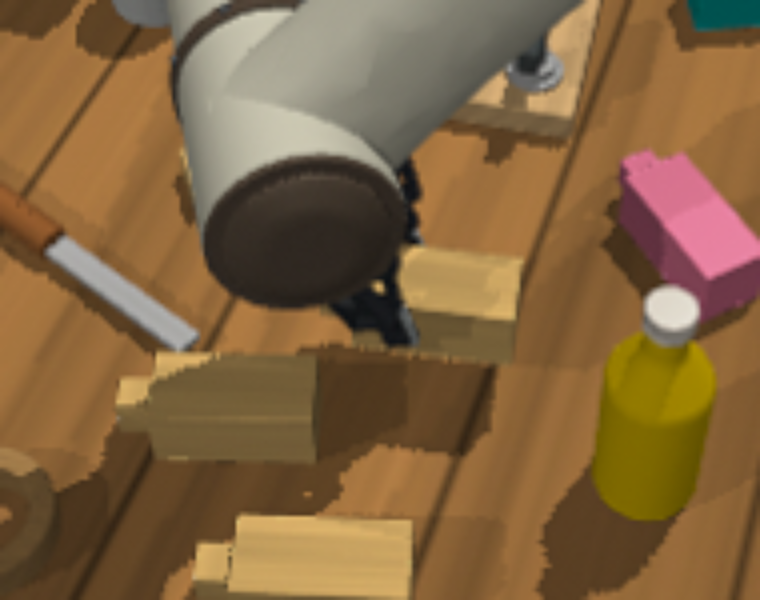

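Run:
```python
from h import *
T,M=place(PADS[2],70,up=100); print(T)
v=delta(T,M); s=arm.read_state(); m=R.from_quat(s['ee_rot']).as_matrix()
for f in np.linspace(0,1,6): print(f.round(1),(R.from_rotvec(v*f).as_matrix()@m)[:,:2].T.round(2).tolist())
```

```text
[543.63148924 -43.97408233 189.47377214]
shift [  66.4 -265.1  136.1] turn [ 1.346 -1.024  1.155] | 2.048
0.0 [[-0.17, 0.99, 0.0], [-0.29, -0.05, -0.96]]
0.2 [[-0.41, 0.89, 0.2], [-0.1, 0.17, -0.98]]
0.4 [[-0.65, 0.7, 0.3], [0.03, 0.42, -0.91]]
0.6 [[-0.85, 0.44, 0.3], [0.07, 0.66, -0.75]]
0.8 [[-0.97, 0.16, 0.2], [0.03, 0.85, -0.53]]
1.0 [[-1.0, -0.1, 0.0], [-0.1, 0.95, -0.3]]
```

```bash
python3 -m creep '[[[0,0,40],[0,0,0],-1],[[0,0,80],[0,0,0],-1],[[0,-20,120],[0.16,-0.12,0.14],-1],[[10,-50,150],[0.24,-0.18,0.2],-1],[[20,-85,150],[0.32,-0.24,0.27],-1],[[30,-120,150],[0.39,-0.3,0.34],-1],[[40,-155,150],[0.47,-0.36,0.4],-1],[[50,-190,150],[0.55,-0.42,0.47],-1],[[60,-225,150],[0.63,-0.48,0.54],-1],[[66,-265,150],[0.71,-0.54,0.61],-1],[[66,-265,150],[0.79,-0.6,0.67],-1],[[66,-265,150],[0.86,-0.66,0.74],-1]]'
python3 - <<'E'
from h import *
s=st();print(s['joints'].round(3))
T,M=place(PADS[2],70,up=100); v=delta(T,M)
p,d=shot('side','s13')
E
```

```text
clock: 32.83
position: [542.7, -48.2, 200.8]
ee_rot: [0.174, 0.848, -0.419, -0.272]
contact_force: [-0.1, -0.3, -1.8]
gripper_width: 47.8
t 32.83 pos [542.7 -48.2 200.8] F [-0.1 -0.3 -1.8] w 47.8
x [-0.791  0.524  0.315] y [ 0.068  0.588 -0.806] z [-0.608 -0.617 -0.501]
[-0.179  0.36  -0.023 -0.659 -1.301 -0.279]
shift [  0.9   4.2 -11.3] turn [ 0.622 -0.474  0.536] | 0.948
```

View pics/s13.png

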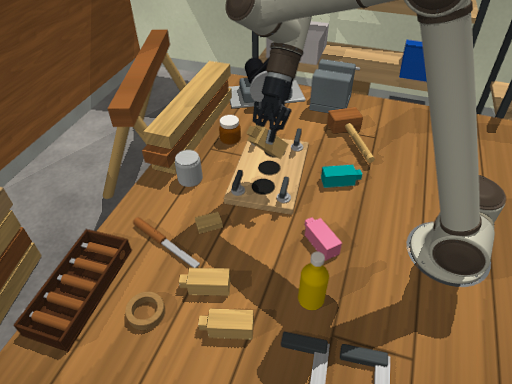

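The post is held and half turned, over the plate at ~(270,135) in the side picture. I finish the turn.

```bash
python3 -m creep '[[[0,1,0],[0.08,-0.06,0.068],-1],[[0,2,0],[0.16,-0.12,0.136],-1],[[0,3,0],[0.24,-0.18,0.204],-1],[[0,4,0],[0.32,-0.24,0.272],-1],[[0,4,0],[0.4,-0.3,0.34],-1],[[0,4,0],[0.48,-0.36,0.41],-1],[[1,4,0],[0.55,-0.42,0.48],-1],[[1,4,0],[0.622,-0.474,0.536],-1],[[1,4,0],[0.622,-0.474,0.536],-1],[[1,4,0],[0.622,-0.474,0.536],-1]]'
python3 - <<'E'
from h import *
s=st();print(s['joints'].round(3))
T,M=place(PADS[2],70,up=100); v=delta(T,M)
p,d=shot('top');cv2.imwrite('pics/t14.png',cv2.resize(p[90:240,220:420,::-1],None,fx=4,fy=4))
p,d=shot('side');cv2.imwrite('pics/s14.png',cv2.resize(p[60:240,170:370,::-1],None,fx=3.3,fy=3.3))
E
```

```text
clock: 33.72
position: [543.1, -40.3, 199.6]
ee_rot: [-0.05, 0.987, -0.151, 0.004]
contact_force: [0.5, -0.2, -1.4]
gripper_width: 47.3
t 33.72 pos [543.1 -40.3 199.6] F [ 0.5 -0.2 -1.4] w 47.3
x [-0.995 -0.099  0.007] y [-0.097  0.95  -0.298] z [ 0.023 -0.298 -0.954]
[-0.394  0.655  0.169 -1.055 -1.835  0.626]
shift [  0.5  -3.7 -10.1] turn [ 0.004 -0.007  0.001] | 0.008
```

View pics/s14.png

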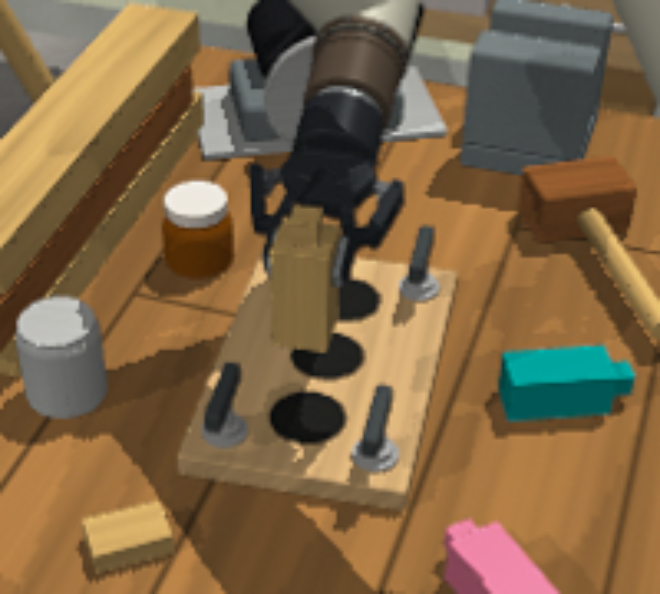

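View pics/t14.png

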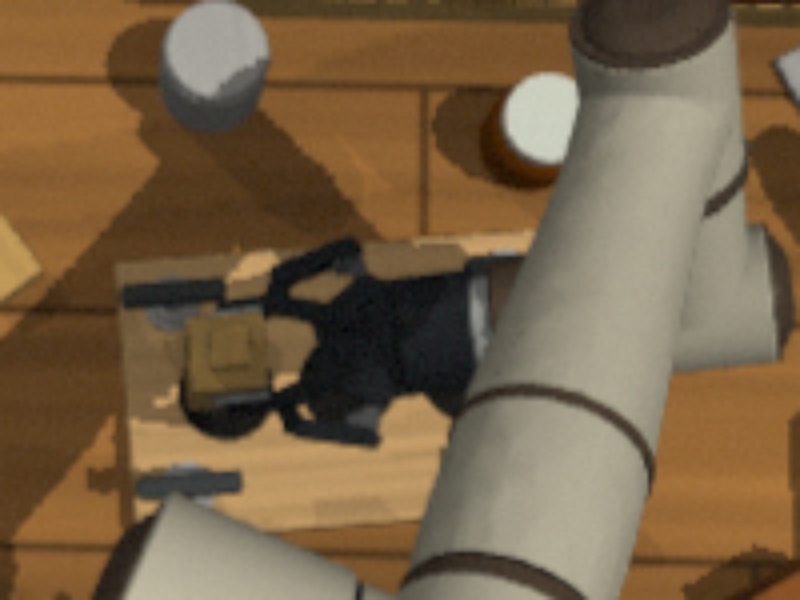

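The post is upright with the tenon up, over the left pad (top picture ~(277,180)). I measure its centre from both depth images before lowering.

```bash
cat >> h.py <<'E'
def held(tz_lo,reg):
    for n in('top','side'):
        p,d=arm.get_image(n); C=cloud(n,d); col=p.astype(int)
        m=(C[...,0]>reg[0])&(C[...,0]<reg[1])&(C[...,1]>reg[2])&(C[...,1]<reg[3])&(col[...,0]-col[...,2]>20)
        z=C[...,2]
        for lo,hi,nm in((tz_lo+92,tz_lo+108,'shoulder'),(tz_lo+114,tz_lo+130,'tenon'),(tz_lo-8,tz_lo+130,'all')):
            q=C[m&(z>lo)&(z<hi)]
            if len(q)>15: 
                c,w,h,a=rect(q) if nm!='all' else (q.mean(0)[:2],0,0,0); print(n,nm,len(q),c.round(1),round(w,1),round(h,1),round(float(a),3),'z',np.percentile(q[:,2],[2,50,98]).round(1))
E
python3 - <<'E'
from h import *
held(134,(495,600,-110,0))
E
```

```text
top shoulder 257 [540.9 -62.5] 80.6 68.6 1.243 z [230.  236.6 240.9]
top tenon 97 [542.5 -51.8] 24.8 23.4 0.17 z [251.7 259.4 262.9]
top all 444 [541.6 -53. ] 0 0 0.0 z [163.5 237.1 261.8]
side shoulder 202 [537.7 -65.3] 87.0 74.3 -1.382 z [227.  235.9 239.9]
side tenon 82 [544.3 -46.1] 26.4 25.0 -1.453 z [248.6 257.9 260.6]
side all 839 [541.  -34.8] 0 0 0.0 z [141.1 210.1 259.6]
```

```bash
python3 -m creep '[[[1,-8,-10],[0,0,0],-1],[[1,-11,-35],[0,0,0],-1],[[1,-11,-60],[0,0,0],-1],[[1,-11,-80],[0,0,0],-1],[[1,-11,-95],[0,0,0],-1],[[1,-11,-102],[0,0,0],-1],[[1,-11,-104],[0,0,0],-1],[[1,-11,-104],[0,0,0],-1],[[1,-11,-104],[0,0,0],-1]]'
python3 - <<'E'
from h import *
st()
held(29,(495,600,-115,0))
E
```

```text
clock: 34.67
position: [544.8, -51.8, 99.1]
ee_rot: [-0.05, 0.987, -0.151, 0.008]
contact_force: [1.1, -0.4, -0.8]
gripper_width: 47.3
t 34.67 pos [544.8 -51.8  99.1] F [ 1.1 -0.4 -0.8] w 47.3
x [-0.995 -0.101 -0.001] y [-0.096  0.949 -0.3  ] z [ 0.032 -0.298 -0.954]
top shoulder 128 [547.7 -76.3] 73.3 42.1 -1.497 z [127.5 133.3 136.7]
top tenon 62 [544.  -63.1] 22.2 21.9 0.003 z [150.4 155.3 158.8]
top all 713 [554.3 -46.7] 0 0 0.0 z [ 21.3  27.5 157.2]
side shoulder 180 [548.7 -73.9] 84.1 49.6 -1.365 z [121.7 132.7 136.2]
side tenon 76 [545.9 -58.9] 26.7 25.1 -1.486 z [143.5 154.4 158.2]
side all 1176 [542.2 -44.7] 0 0 0.0 z [ 21.8  55.7 155.3]
```

```bash
python3 -m creep '[[[0,0,-3],[0,0,0],-1],[[0,0,-6],[0,0,0],-1],[[0,0,-6],[0,0,0],-1]]'; python3 -m creep '[[[0,0,-1],[0,0,0],-1],[[0,0,-2],[0,0,0],-1],[[0,0,-2],[0,0,0],-1]]'; python3 -m creep '[[[0,0,-1],[0,0,0],-1],[[0,0,-1],[0,0,0],-1]]'
```

```text
clock: 35.02
position: [544.2, -51.4, 91.8]
ee_rot: [-0.05, 0.987, -0.151, 0.007]
contact_force: [0.1, -0.4, -0.9]
gripper_width: 47.3
clock: 35.27
position: [544.3, -51.6, 90.2]
ee_rot: [-0.05, 0.987, -0.151, 0.007]
contact_force: [0.3, -0.2, -1.0]
gripper_width: 47.4
clock: 35.43
position: [544.3, -51.6, 90.1]
ee_rot: [-0.05, 0.987, -0.15, 0.008]
contact_force: [0.2, -1.0, 3.4]
gripper_width: 47.2
```

Touchdown: Fz rises from −1 to +3.4 N. I release with a partial opening and retreat along the tool axis.

```bash
python3 -m creep '[[[0,0,0],[0,0,0],-0.2],[[0,0,0],[0,0,0],0],[[0,0,0],[0,0,0],0.2],[[0,0,0],[0,0,0],0.45],[[0,0,0],[0,0,0],0.45],[[0,0,0],[0,0,0],0.45]]'; python3 -m creep '[[[1,-10,3],[0,0,0],0.45],[[3,-29,9],[0,0,0],0.45],[[6,-57,18],[0,0,0],0.45],[[8,-85,27],[0,0,0],0.45],[[10,-100,50],[0,0,0],0.45],[[10,-100,90],[0,0,0],0.45],[[10,-100,120],[0,0,0],0.45],[[10,-100,120],[0,0,0],0.45]]'
python3 - <<'E'
from h import *
s=st();print(s['joints'].round(3))
held(25,(495,600,-115,0))
p,d=shot('top','t15');C=cloud('top',d)
for b in posts(C): print('top',b[:5])
p,d=shot('side','s15');C=cloud('side',d)
for P in comps(C,42,56,(250,800,100,500),200): print('sidepost',rect(P),len(P))
E
```

```text
clock: 35.93
position: [544.2, -51.4, 88.7]
ee_rot: [-0.05, 0.987, -0.151, 0.007]
contact_force: [0.3, -0.0, 0.3]
gripper_width: 61.8
clock: 36.6
position: [555.7, -154.1, 215.5]
ee_rot: [-0.049, 0.987, -0.155, 0.013]
contact_force: [0.4, -0.3, 1.4]
gripper_width: 62.1
t 36.6 pos [ 555.7 -154.1  215.5] F [ 0.4 -0.3  1.4] w 62.1
x [-0.995 -0.1   -0.011] y [-0.092  0.947 -0.307] z [ 0.041 -0.305 -0.952]
[-0.526  0.728  0.369 -1.013 -1.995  0.595]
top shoulder 215 [543.9 -64.3] 48.4 48.0 0.103 z [119.2 125.2 130.9]
top tenon 82 [543.8 -63.7] 24.6 22.2 0.027 z [141.3 147.1 152.1]
top all 1243 [542.9 -56.8] 0 0 0.0 z [ 19.5  27.  148.5]
side shoulder 159 [545.8 -58.3] 48.9 48.4 -1.477 z [118.5 124.1 131.5]
side tenon 61 [545.6 -59.5] 30.8 23.1 -1.411 z [139.8 145.5 148.4]
side all 1169 [541.9 -44.5] 0 0 0.0 z [ 21.1  42.8 145.9]
top (array([563.12731934, 303.60070801]), 104.2334976196289, 50.27880096435547, np.float64(0.31623150429268354), 578)
top (array([469.89877319, 391.35122681]), 100.26551818847656, 49.93000411987305, np.float64(0.28546107474179916), 585)
sidepost (array([564.74401855, 307.45877075]), 101.23099517822266, 50.142581939697266, np.float64(0.2859107494918589)) 727
sidepost (array([472.31863403, 393.95257568]), 99.89167022705078, 50.24744415283203, np.float64(0.2919882162574743)) 941
```

View pics/s15.png

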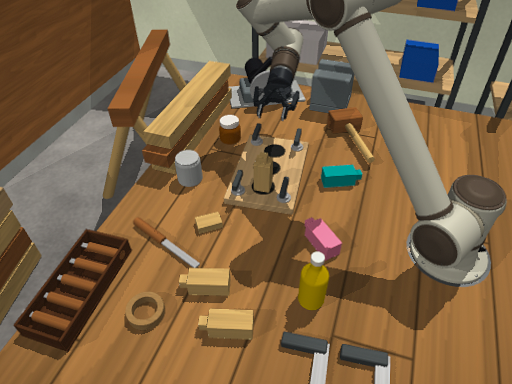

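View pics/t15.png

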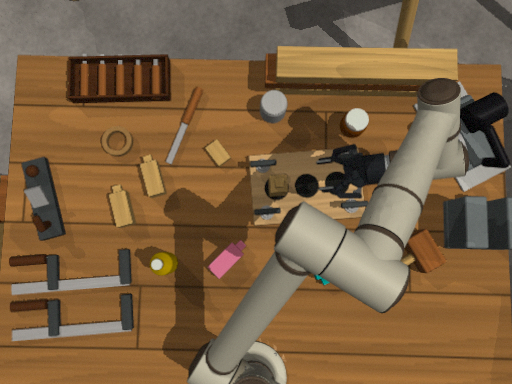

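Post A stands on the left pad: its centre is ~(544.5,−62), the shoulder is level at 125 mm, and it shows at ~(262,175) in the side picture. Next is post B.

Run:
```python
from h import *
T,M=pick((564,305),.302,back=90,gz=27); print(T)
v=delta(T,M)
```

```text
[603.21188112 317.2156376   95.11549167]
shift [  49.3  468.9 -113.3] turn [-1.396  0.921 -1.059] | 1.98
```

```bash
python3 -m creep '[[[2,0,30],[-0.08,0.05,-0.06],1],[[4,30,30],[-0.16,0.1,-0.12],1],[[7,65,30],[-0.24,0.16,-0.18],1],[[10,100,30],[-0.32,0.21,-0.25],1],[[14,140,30],[-0.4,0.26,-0.31],1],[[18,180,30],[-0.49,0.32,-0.37],1],[[22,220,20],[-0.57,0.38,-0.43],1],[[27,260,10],[-0.65,0.43,-0.5],1],[[32,300,0],[-0.74,0.49,-0.56],1],[[37,340,-10],[-0.82,0.54,-0.63],1],[[42,380,-20],[-0.9,0.6,-0.68],1],[[46,420,-30],[-0.99,0.65,-0.75],1]]'
python3 - <<'E'
from h import *
s=st();print(s['joints'].round(3))
T,M=pick((564,305),.302,back=90,gz=27); v=delta(T,M)
E
```

```text
clock: 37.8
position: [596.4, 239.8, 185.0]
ee_rot: [0.241, 0.725, -0.54, -0.353]
contact_force: [0.6, -1.1, -0.2]
gripper_width: 85.5
t 37.8 pos [596.4 239.8 185. ] F [ 0.6 -1.1 -0.2] w 85.5
x [-0.635  0.73   0.251] y [-0.031  0.3   -0.953] z [-0.772 -0.613 -0.168]
[ 0.489  0.427  0.04  -0.322 -1.088 -1.229]
shift [  6.8  77.4 -89.9] turn [-0.449  0.292 -0.344] | 0.637
```

```bash
python3 -m creep '[[[2,30,-10],[-0.08,0.05,-0.06],1],[[4,55,-30],[-0.16,0.1,-0.12],1],[[6,72,-50],[-0.24,0.16,-0.18],1],[[6,72,-70],[-0.32,0.21,-0.25],1],[[6,72,-90],[-0.4,0.26,-0.31],1],[[6,72,-90],[-0.449,0.292,-0.344],1],[[6,72,-90],[-0.449,0.292,-0.344],1],[[6,72,-90],[-0.449,0.292,-0.344],1]]'
python3 - <<'E'
from h import *
s=st();print(s['joints'].round(3))
p,d=shot('side','s16');C=cloud('side',d)
for P in comps(C,42,56,(250,800,100,500),200): print('sidepost',rect(P),len(P))
p,d=shot('top','t16');C=cloud('top',d)
for b in posts(C): print('top',b[:5])
T,M=pick((564,305),.302,back=90,gz=27); v=delta(T,M)
T,M=pick((564,305),.302,gz=27); v=delta(T,M)
E
```

```text
clock: 38.47
position: [602.8, 310.3, 93.7]
ee_rot: [-0.351, -0.48, 0.648, 0.476]
contact_force: [-0.1, -0.6, 0.6]
gripper_width: 85.4
t 38.47 pos [602.8 310.3  93.7] F [-0.1 -0.6  0.6] w 85.4
x [-0.301  0.954  0.003] y [-0.28  -0.086 -0.956] z [-0.911 -0.289  0.293]
[ 0.664  0.731  0.27  -0.108 -1.39  -1.895]
sidepost (array([564.58673096, 306.98989868]), 100.74788665771484, 49.25785446166992, np.float64(0.2945873949023643)) 722
sidepost (array([472.68112183, 393.45233154]), 100.16354370117188, 50.868309020996094, np.float64(0.28633612289697186)) 953
top (array([567.8614502 , 305.29162598]), 113.20013427734375, 52.44426345825195, np.float64(0.32579797840241165), 582)
top (array([473.24707031, 390.62582397]), 106.61150360107422, 48.10230255126953, np.float64(0.31927273438901316), 483)
shift [-0.1  7.3 -1.5] turn [-0.006  0.005 -0.002] | 0.008
shift [-25.5  -0.6 -87.5] turn [-0.006  0.005 -0.002] | 0.008
```

View pics/s16.png

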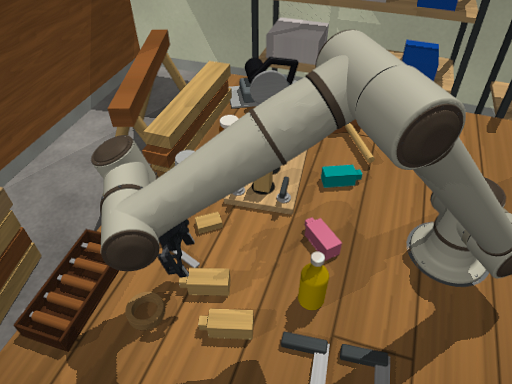

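The gripper is above post B (~(207,282) in the side picture). I shift ~7 mm left, descend along the tool axis, grip and lift.

```bash
python3 -m creep '[[[-1,6,-5],[0,0,0],1],[[-8,5,-30],[0,0,0],1],[[-17,2,-58],[0,0,0],1],[[-22,0,-76],[0,0,0],1],[[-25,-1,-86],[0,0,0],1],[[-25,-1,-88],[0,0,0],1],[[-25,-1,-88],[0,0,0],1]]'; python3 -m creep '[[[0,0,0],[0,0,0],-1],[[0,0,0],[0,0,0],-1],[[0,0,0],[0,0,0],-1],[[0,0,0],[0,0,0],-1],[[0,0,0],[0,0,0],-1],[[0,0,0],[0,0,0],-1]]';python3 -m creep '[[[0,0,20],[0,0,0],-1],[[0,0,40],[0,0,0],-1],[[0,0,40],[0,0,0],-1]]'
python3 - <<'E'
from h import *
s=st()
p,d=shot('side','s17');C=cloud('side',d);cv2.imwrite('pics/s17.png',cv2.resize(p[180:330,120:310,::-1],None,fx=4,fy=4))
for P in comps(C,80,98,(250,800,200,500),100): print('held',rect(P),np.median(P[:,2]))
T,M=place(PADS[1],70,up=100); print(T)
v=delta(T,M)
E
```

```text
clock: 39.15
position: [578.7, 309.3, 9.0]
ee_rot: [-0.352, -0.481, 0.647, 0.476]
contact_force: [-0.1, -1.1, -0.2]
gripper_width: 85.1
clock: 39.65
position: [579.4, 309.9, 9.8]
ee_rot: [-0.352, -0.482, 0.646, 0.476]
contact_force: [1.0, 0.6, 4.6]
gripper_width: 47.3
clock: 39.9
position: [580.0, 310.2, 51.6]
ee_rot: [-0.352, -0.483, 0.645, 0.475]
contact_force: [0.7, 1.0, 0.2]
gripper_width: 47.1
t 39.9 pos [580.  310.2  51.6] F [0.7 1.  0.2] w 47.1
x [-0.3    0.954  0.005] y [-0.273 -0.081 -0.959] z [-0.914 -0.289  0.285]
held (array([554.74176025, 300.82553101]), 81.6613540649414, 65.27495574951172, np.float64(0.5059419509920464)) 88.81882270673816
held (array([318.55587769, 278.699646  ]), 59.85590744018555, 25.96259880065918, np.float64(0.019620312940724638)) 89.37832913536616
[ 552.61649674 -133.5244572   189.47377214]
shift [ -26.5 -443.4  139.6] turn [ 1.387 -0.921  1.057] | 1.972
```

View pics/s17.png

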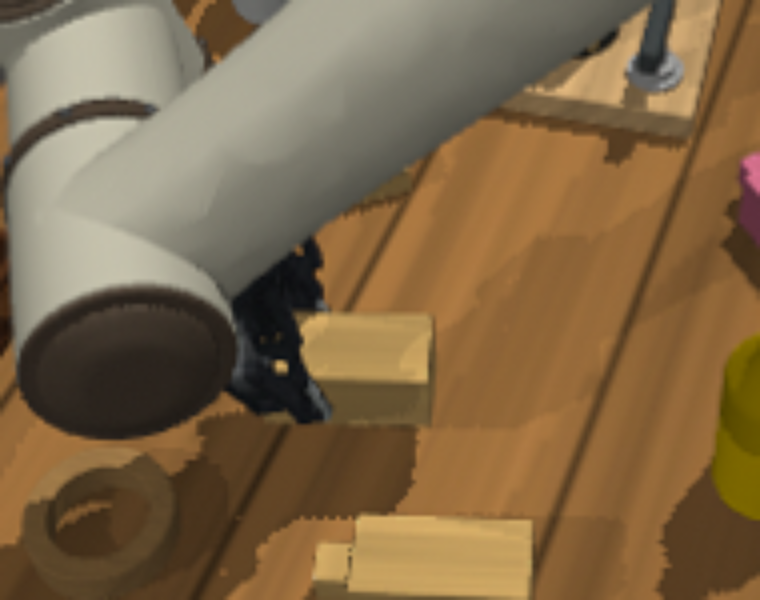

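Post B is held level. I carry it high, above the standing post, while turning it upright.

```bash
python3 -m creep '[[[0,0,40],[0,0,0],-1],[[0,0,80],[0,0,0],-1],[[0,-15,118],[0.08,-0.053,0.061],-1],[[-2,-35,150],[0.16,-0.107,0.122],-1],[[-4,-65,175],[0.24,-0.16,0.183],-1],[[-6,-100,190],[0.32,-0.213,0.244],-1],[[-8,-140,195],[0.4,-0.266,0.305],-1],[[-10,-180,200],[0.48,-0.32,0.366],-1],[[-13,-220,200],[0.56,-0.372,0.427],-1],[[-16,-260,200],[0.64,-0.425,0.488],-1],[[-18,-300,200],[0.72,-0.478,0.55],-1],[[-21,-340,200],[0.8,-0.531,0.61],-1]]'
python3 - <<'E'
from h import *
s=st();print(s['joints'].round(3))
T,M=place(PADS[1],70,up=155); v=delta(T,M)
E
```

```text
clock: 40.95
position: [558.0, -6.0, 247.6]
ee_rot: [0.149, 0.859, -0.426, -0.241]
contact_force: [1.6, 0.0, -1.1]
gripper_width: 47.6
t 40.95 pos [558.   -6.  247.6] F [ 1.6  0.  -1.1] w 47.6
x [-0.839  0.462  0.287] y [ 0.051  0.592 -0.804] z [-0.541 -0.66  -0.521]
[-0.101  0.323  0.045 -0.654 -1.357 -0.324]
shift [  -5.4 -127.5   -3.1] turn [ 0.627 -0.415  0.474] | 0.889
```

```bash
python3 -m creep '[[[-1,-15,5],[0.08,-0.053,0.061],-1],[[-2,-30,5],[0.16,-0.106,0.12],-1],[[-3,-45,5],[0.24,-0.16,0.18],-1],[[-4,-60,5],[0.32,-0.212,0.24],-1],[[-5,-75,5],[0.4,-0.265,0.3],-1],[[-6,-90,5],[0.48,-0.318,0.36],-1],[[-6,-104,5],[0.56,-0.37,0.42],-1],[[-6,-104,5],[0.627,-0.415,0.474],-1],[[-6,-104,5],[0.627,-0.415,0.474],-1],[[-6,-104,5],[0.627,-0.415,0.474],-1]]'
python3 - <<'E'
from h import *
s=st();print(s['joints'].round(3))
T,M=place(PADS[1],71.5,up=155); v=delta(T,M)
g=s['position']-18.7*R.from_quat(s['ee_rot']).as_matrix()[:,1]; foot=g[2]-71.5; print(g,foot)
held(foot,(g[0]-45,g[0]+45,g[1]-45,g[1]+55))
p,d=shot('side','s18')
E
```

```text
clock: 41.78
position: [553.0, -109.6, 250.2]
ee_rot: [-0.048, 0.987, -0.151, 0.003]
contact_force: [0.5, -0.5, -0.9]
gripper_width: 47.4
t 41.78 pos [ 553.  -109.6  250.2] F [ 0.5 -0.5 -0.9] w 47.4
x [-0.995 -0.095  0.009] y [-0.093  0.95  -0.298] z [ 0.02  -0.298 -0.954]
[-0.481  0.654  0.319 -1.055 -1.977  0.525]
shift [ -0.4 -23.9  -4.3] turn [ 0.004 -0.009  0.005] | 0.011
[ 554.78566379 -127.35869594  255.80376831] 184.30376831333186
top shoulder 278 [ 554.1 -129.1] 57.5 48.7 -1.451 z [279.3 284.8 289.6]
top tenon 109 [ 552.9 -124.7] 24.3 24.1 0.075 z [302.3 306.5 311.4]
top all 511 [ 551.3 -121.9] 0 0 0.0 z [203.3 284.7 309.2]
side shoulder 177 [ 556.9 -128.4] 69.4 50.9 -1.433 z [277.1 285.2 290.4]
side tenon 72 [ 554.5 -119.5] 25.8 24.1 -1.477 z [299.7 307.1 309.8]
side all 801 [ 551.2 -105.1] 0 0 0.0 z [189.1 255.9 308.3]
```

View pics/s18.png

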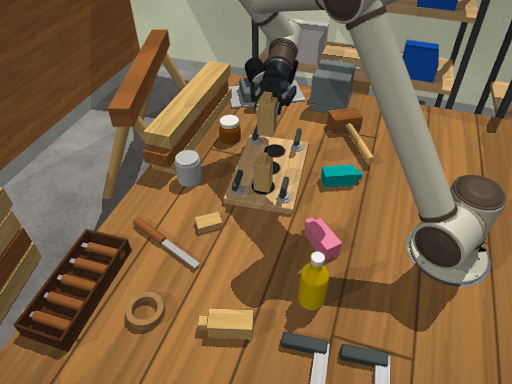

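Post B is upright above the plate (~(267,115) in the side picture), with post A behind it on its pad. I shift over the middle pad and lower.

```bash
python3 -m creep '[[[1,-15,0],[0,0,0],-1],[[1,-27,0],[0,0,0],-1],[[1,-27,-20],[0,0,0],-1],[[1,-27,-50],[0,0,0],-1],[[1,-27,-80],[0,0,0],-1],[[1,-27,-110],[0,0,0],-1],[[1,-27,-135],[0,0,0],-1],[[1,-27,-147],[0,0,0],-1],[[1,-27,-150],[0,0,0],-1],[[1,-27,-150],[0,0,0],-1],[[1,-27,-150],[0,0,0],-1]]'
python3 - <<'E'
from h import *
s=st();print(s['joints'].round(3))
T,M=place(PADS[1],71.5,up=155); v=delta(T,M)
g=s['position']-18.7*R.from_quat(s['ee_rot']).as_matrix()[:,1]; foot=g[2]-71.5; print(g,foot)
held(foot,(g[0]-45,g[0]+45,g[1]-45,g[1]+45))
E
```

```text
clock: 42.85
position: [554.7, -136.8, 104.5]
ee_rot: [-0.048, 0.987, -0.153, 0.007]
contact_force: [-0.1, -0.3, -1.0]
gripper_width: 47.4
t 42.85 pos [ 554.7 -136.8  104.5] F [-0.1 -0.3 -1. ] w 47.4
x [-0.995 -0.097  0.001] y [-0.093  0.949 -0.302] z [ 0.029 -0.301 -0.953]
[-0.498  0.855  0.29  -0.97  -1.865  0.751]
shift [ -2.1   3.3 141.4] turn [ 0.007 -0.     0.002] | 0.007
[ 556.44726361 -154.52387106  110.19133689] 38.69133689417376
top shoulder 150 [ 564.2 -158.7] 67.9 48.7 1.267 z [132.3 138.8 143.3]
top tenon 80 [ 554.6 -151.6] 24.6 22.9 0.051 z [154.6 161.  165.2]
top all 292 [ 560.6 -151.4] 0 0 0.0 z [ 42.3 139.1 164.9]
side shoulder 150 [ 555.  -158.1] 72.2 61.7 -1.484 z [131.7 138.2 145.3]
side tenon 57 [ 556.3 -147.7] 28.2 24.2 -1.45 z [153.  159.4 163.5]
side all 437 [ 550.2 -137.3] 0 0 0.0 z [ 47.6 130.9 161.6]
```

```bash
python3 -m creep '[[[0,0,-5],[0,0,0],-1],[[0,0,-10],[0,0,0],-1],[[0,0,-11],[0,0,0],-1],[[0,0,-11],[0,0,0],-1]]'; python3 -m creep '[[[0,0,-1],[0,0,0],-1],[[0,0,-1],[0,0,0],-1]]'; python3 -m creep '[[[0,0,-1],[0,0,0],-1],[[0,0,-1],[0,0,0],-1]]'
```

```text
clock: 43.28
position: [553.8, -136.2, 91.4]
ee_rot: [-0.048, 0.987, -0.151, 0.005]
contact_force: [-0.6, -0.0, -1.2]
gripper_width: 47.0
clock: 43.45
position: [554.1, -136.4, 90.9]
ee_rot: [-0.048, 0.987, -0.152, 0.006]
contact_force: [0.0, 0.6, -1.8]
gripper_width: 47.4
clock: 43.62
position: [554.0, -136.5, 90.7]
ee_rot: [-0.049, 0.987, -0.151, 0.006]
contact_force: [-0.2, -0.8, 3.0]
gripper_width: 47.8
```

```bash
python3 -m creep '[[[0,0,0],[0,0,0],-0.2],[[0,0,0],[0,0,0],0],[[0,0,0],[0,0,0],0.2],[[0,0,0],[0,0,0],0.45],[[0,0,0],[0,0,0],0.45],[[0,0,0],[0,0,0],0.45]]'; python3 -m creep '[[[1,-10,3],[0,0,0],0.45],[[3,-29,9],[0,0,0],0.45],[[6,-57,18],[0,0,0],0.45],[[8,-85,27],[0,0,0],0.45],[[10,-100,50],[0,0,0],0.45],[[10,-100,90],[0,0,0],0.45],[[10,-100,130],[0,0,0],0.45],[[10,-100,160],[0,0,0],0.45]]'
python3 - <<'E'
from h import *
s=st();print(s['joints'].round(3))
held(25,(510,600,-195,-105))
p,d=shot('top','t19');C=cloud('top',d)
for b in posts(C): print('top',b[:5])
p,d=shot('side','s19');C=cloud('side',d)
for P in comps(C,42,56,(250,800,100,500),200): print('sidepost',rect(P),len(P))
E
```

```text
clock: 44.12
position: [554.0, -136.2, 89.5]
ee_rot: [-0.048, 0.987, -0.152, 0.005]
contact_force: [-0.4, -0.9, -0.1]
gripper_width: 62.0
clock: 44.78
position: [564.0, -237.9, 252.8]
ee_rot: [-0.048, 0.987, -0.153, 0.007]
contact_force: [1.3, -0.7, 1.2]
gripper_width: 61.8
t 44.78 pos [ 564.  -237.9  252.8] F [ 1.3 -0.7  1.2] w 61.8
x [-0.995 -0.096  0.001] y [-0.092  0.949 -0.303] z [ 0.028 -0.302 -0.953]
[-0.619  0.781  0.581 -1.041 -2.157  0.478]
top shoulder 223 [ 553.4 -153.2] 48.7 48.5 0.104 z [118.5 124.9 130.3]
top tenon 82 [ 554.1 -152.9] 24.6 23.9 0.09 z [139.9 146.8 150.2]
top all 823 [ 549.7 -145.2] 0 0 0.0 z [ 19.8  41.4 148.4]
side shoulder 142 [ 555.3 -146.5] 50.1 48.3 -1.462 z [117.7 124.3 130.9]
side tenon 55 [ 555.6 -148.5] 27.0 23.5 -1.46 z [139.3 145.2 148.8]
side all 509 [ 542.3 -140. ] 0 0 0.0 z [ 22.1 108.7 147.4]
top (array([474.92089844, 392.24291992]), 109.77704620361328, 49.18739700317383, np.float64(0.2872778832374512), 591)
sidepost (array([472.51437378, 394.01074219]), 100.16510009765625, 50.352333068847656, np.float64(0.2854692306726374)) 938
```

View pics/s19.png

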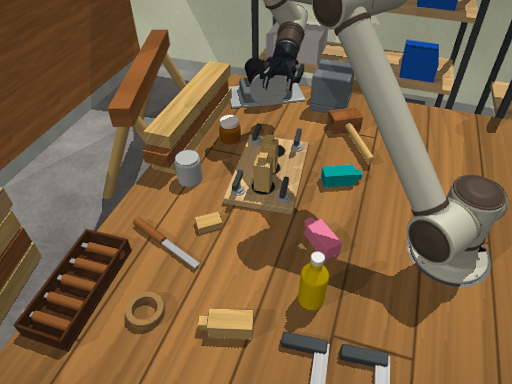

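View pics/t19.png

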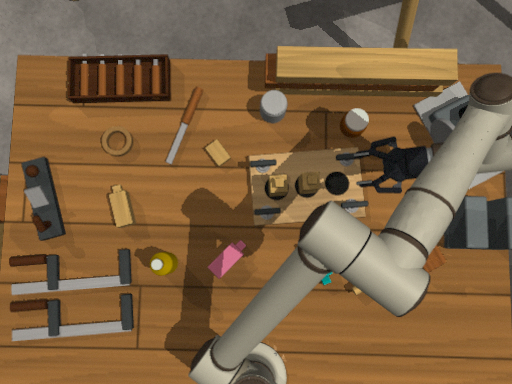

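Post B stands on the middle pad at ~(554.5,−151.5). The arm will come near the saw when it places on the right pad, so I check heights there first.

Run:
```python
from h import *
C0=np.load("C0.npy")
p,d=shot('top'); C=cloud('top',d)
# saw heights from start image
m=(C0[...,1]<-360)&(C0[...,1]>-700)&(C0[...,0]>480)&(C0[...,2]>15)&(C0[...,2]<400)
P=C0[m]; 
for ylo in range(-640,-360,40):
    for xlo in range(480,780,60):
        q=P[(P[:,1]>=ylo)&(P[:,1]<ylo+40)&(P[:,0]>=xlo)&(P[:,0]<xlo+60)]
        if len(q)>10: print('saw y',ylo,'x',xlo,np.percentile(q[:,2],98).round(0))
print('arm now')
z=C[...,2]
for (r0,r1,c0,c1) in ((75,105,470,510),(105,140,455,490),(140,180,420,445),(180,230,410,440),(130,180,450,500),(260,300,380,420)):
    q=C[r0:r1,c0:c1].reshape(-1,3); q=q[q[:,2]>200]
    if len(q): print((r0,c0),np.median(q,0).round(0),np.percentile(q[:,2],[5,95]).round(0))
```

```text
saw y -640 x 480 155.0
saw y -640 x 600 143.0
saw y -640 x 660 165.0
saw y -640 x 720 144.0
saw y -600 x 480 155.0
saw y -600 x 600 139.0
saw y -600 x 660 147.0
saw y -600 x 720 119.0
saw y -560 x 480 153.0
saw y -560 x 660 147.0
saw y -560 x 720 128.0
saw y -520 x 720 115.0
arm now
(75, 470) [ 678. -445.  533.] [510. 546.]
(105, 455) [ 614. -418.  525.] [497. 536.]
(140, 420) [ 540. -342.  532.] [328. 560.]
(180, 410) [ 448. -300.  577.] [550. 588.]
(130, 450) [ 564. -405.  535.] [366. 558.]
(260, 380) [ 316. -243.  608.] [595. 612.]
```

Clearances look fine: the saw top is ~165 mm at y < −520, and the arm stays well above it. Next is post C.

```bash
python3 - <<'E'
from h import *
T,M=pick((472,392.8),.288,back=90,gz=27); print(T)
v=delta(T,M)
E
python3 -m creep '[[[-3,30,0],[-0.08,0.05,-0.06],1],[[-7,70,0],[-0.16,0.1,-0.12],1],[[-13,110,0],[-0.24,0.16,-0.18],1],[[-18,150,0],[-0.32,0.21,-0.25],1],[[-22,190,0],[-0.4,0.26,-0.31],1],[[-26,230,0],[-0.49,0.32,-0.37],1],[[-31,270,0],[-0.57,0.38,-0.43],1],[[-36,310,0],[-0.65,0.43,-0.5],1],[[-40,350,0],[-0.74,0.49,-0.56],1],[[-45,390,-10],[-0.82,0.54,-0.63],1],[[-50,430,-20],[-0.9,0.6,-0.68],1],[[-55,470,-30],[-0.99,0.65,-0.75],1]]'
python3 - <<'E'
from h import *
s=st();print(s['joints'].round(3))
T,M=pick((472,392.8),.288,back=90,gz=27); print(T)
v=delta(T,M)
E
```

```text
[511.37905176 404.46549209  95.11549167]
shift [ -52.4  641.2 -154.6] turn [-1.388  0.932 -1.066] | 1.983
clock: 46.03
position: [513.1, 195.0, 227.9]
ee_rot: [0.236, 0.735, -0.533, -0.346]
contact_force: [1.1, 0.2, -1.3]
gripper_width: 85.3
t 46.03 pos [513.1 195.  227.9] F [ 1.1  0.2 -1.3] w 85.3
x [-0.649  0.716  0.258] y [-0.023  0.321 -0.947] z [-0.76  -0.62  -0.192]
[ 0.478  0.236 -0.128 -0.338 -1.097 -1.199]
[511.37905176 404.46549209  95.11549167]
shift [  -1.7  209.4 -132.8] turn [-0.469  0.31  -0.372] | 0.674
```

```bash
python3 -m creep '[[[0,35,-10],[-0.08,0.05,-0.06],1],[[0,70,-20],[-0.16,0.1,-0.12],1],[[0,105,-40],[-0.24,0.16,-0.18],1],[[0,135,-60],[-0.32,0.21,-0.25],1],[[0,160,-80],[-0.4,0.26,-0.31],1],[[0,180,-100],[-0.469,0.31,-0.372],1],[[0,190,-110],[-0.469,0.31,-0.372],1],[[0,190,-115],[-0.469,0.31,-0.372],1],[[0,190,-115],[-0.469,0.31,-0.372],1]]'
python3 - <<'E'
from h import *
s=st();print(s['joints'].round(3))
p,d=shot('side','s20');C=cloud('side',d)
for P in comps(C,42,56,(250,800,100,500),200): print('sidepost',rect(P),len(P))
T,M=pick((472,392.8),.288,back=90,gz=27); v=delta(T,M)
T,M=pick((472,392.8),.288,gz=27); v=delta(T,M)
E
```

```text
clock: 46.78
position: [513.0, 382.6, 110.8]
ee_rot: [-0.354, -0.476, 0.646, 0.481]
contact_force: [0.4, -0.4, -0.4]
gripper_width: 85.3
t 46.78 pos [513.  382.6 110.8] F [ 0.4 -0.4 -0.4] w 85.3
x [-0.287  0.958  0.   ] y [-0.284 -0.085 -0.955] z [-0.915 -0.274  0.296]
[ 0.819  0.651  0.175 -0.154 -1.359 -2.047]
sidepost (array([472.69476318, 393.84143066]), 100.86658477783203, 50.72944259643555, np.float64(0.3007950569557709)) 935
shift [ -2.5  22.2 -18. ] turn [-0.002  0.002 -0.002] | 0.003
shift [ -28.    14.6 -104. ] turn [-0.002  0.002 -0.002] | 0.003
```

View pics/s20.png

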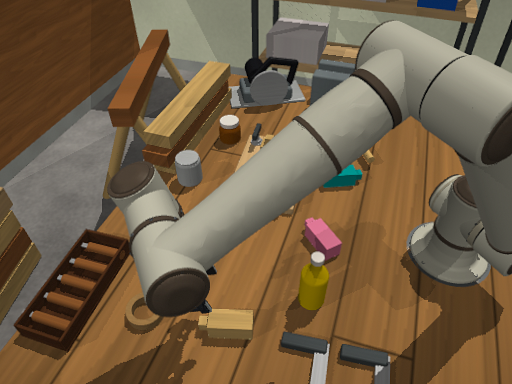

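Post C is unmoved at ~(228,323) in the side picture. I shift 20 mm left to line up, check, then descend.

```bash
python3 -m creep '[[[-2,12,-5],[0,0,0],1],[[-2,19,-18],[0,0,0],1],[[-2,19,-18],[0,0,0],1],[[-2,19,-18],[0,0,0],1],[[-2,19,-18],[0,0,0],1]]'
python3 - <<'E'
from h import *
T,M=pick((472,392.8),.288,back=0,gz=27); v=delta(T,M)
E
```

```text
clock: 47.25
position: [512.2, 402.3, 96.4]
ee_rot: [-0.355, -0.478, 0.644, 0.481]
contact_force: [0.4, -0.5, 0.7]
gripper_width: 85.4
shift [-26.4  -5.4 -87.2] turn [-0.004  0.003 -0.001] | 0.006
```

```bash
python3 -m creep '[[[-9,-1,-29],[0,0,0],1],[[-17,-3,-58],[0,0,0],1],[[-23,-4,-76],[0,0,0],1],[[-26,-5,-86],[0,0,0],1],[[-26,-5,-88],[0,0,0],1],[[-26,-5,-88],[0,0,0],1],[[-26,-5,-88],[0,0,0],1]]'; python3 -m creep '[[[0,0,0],[0,0,0],-1],[[0,0,0],[0,0,0],-1],[[0,0,0],[0,0,0],-1],[[0,0,0],[0,0,0],-1],[[0,0,0],[0,0,0],-1],[[0,0,0],[0,0,0],-1]]';python3 -m creep '[[[0,0,20],[0,0,0],-1],[[0,0,40],[0,0,0],-1],[[0,0,40],[0,0,0],-1]]'
python3 - <<'E'
from h import *
s=st();print(s['joints'].round(3))
p,d=shot('side','s21');cv2.imwrite('pics/s21.png',cv2.resize(p[230:380,120:310,::-1],None,fx=4,fy=4))
T,M=place(PADS[0],70,up=100); print(T)
v=delta(T,M)
E
```

```text
clock: 47.83
position: [487.5, 398.4, 9.4]
ee_rot: [-0.355, -0.479, 0.643, 0.481]
contact_force: [-0.3, -0.9, 0.1]
gripper_width: 85.5
clock: 48.33
position: [487.1, 398.3, 9.0]
ee_rot: [-0.355, -0.479, 0.643, 0.481]
contact_force: [1.3, 0.4, 4.7]
gripper_width: 47.2
clock: 48.58
position: [487.6, 399.0, 50.9]
ee_rot: [-0.355, -0.48, 0.642, 0.481]
contact_force: [0.5, 0.7, -0.8]
gripper_width: 47.0
t 48.58 pos [487.6 399.   50.9] F [ 0.5  0.7 -0.8] w 47.0
x [-0.286  0.958  0.005] y [-0.276 -0.077 -0.958] z [-0.918 -0.276  0.287]
[ 0.861  0.688  0.087 -0.171 -1.218 -2.062]
[ 561.60150424 -223.07483208  189.47377214]
shift [  74.9 -621.6  140.3] turn [ 1.384 -0.933  1.068] | 1.981
```

View pics/s21.png

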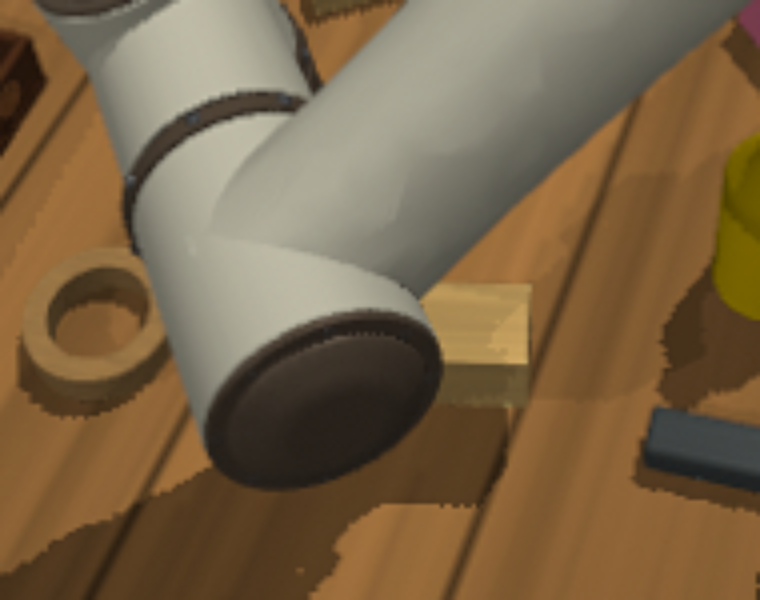

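Post C is held. I carry it high to the right pad.

```bash
python3 -m creep '[[[0,0,40],[0,0,0],-1],[[0,0,80],[0,0,0],-1],[[2,-20,115],[0.08,-0.053,0.061],-1],[[5,-45,147],[0.16,-0.107,0.122],-1],[[8,-75,175],[0.24,-0.16,0.183],-1],[[12,-110,197],[0.32,-0.213,0.244],-1],[[17,-148,210],[0.4,-0.266,0.305],-1],[[22,-188,215],[0.48,-0.32,0.366],-1],[[27,-228,215],[0.56,-0.372,0.427],-1],[[32,-268,215],[0.64,-0.425,0.488],-1],[[37,-308,215],[0.72,-0.478,0.55],-1],[[42,-348,215],[0.8,-0.531,0.61],-1]]'
python3 - <<'E'
from h import *
s=st();print(s['joints'].round(3))
T,M=place(PADS[0],71.5,up=165); v=delta(T,M)
E
```

```text
clock: 49.63
position: [522.2, 86.9, 261.4]
ee_rot: [0.157, 0.848, -0.435, -0.258]
contact_force: [0.5, -0.2, -2.6]
gripper_width: 47.5
t 49.63 pos [522.2  86.9 261.4] F [ 0.5 -0.2 -2.6] w 47.5
x [-0.817  0.492  0.301] y [ 0.042  0.571 -0.82 ] z [-0.575 -0.657 -0.487]
[ 0.089  0.215 -0.062 -0.638 -1.252 -0.522]
shift [  39.4 -310.    -5.4] turn [ 0.653 -0.449  0.496] | 0.935
```

```bash
python3 -m creep '[[[3,-38,0],[0.08,-0.055,0.06],-1],[[7,-76,0],[0.16,-0.11,0.12],-1],[[11,-114,0],[0.24,-0.165,0.18],-1],[[15,-152,0],[0.32,-0.22,0.24],-1],[[20,-190,0],[0.4,-0.275,0.3],-1],[[25,-225,0],[0.48,-0.33,0.365],-1],[[30,-255,0],[0.56,-0.385,0.425],-1],[[35,-270,0],[0.653,-0.449,0.496],-1],[[35,-270,0],[0.653,-0.449,0.496],-1],[[35,-270,0],[0.653,-0.449,0.496],-1],[[35,-270,0],[0.653,-0.449,0.496],-1]]'
python3 - <<'E'
from h import *
s=st();print(s['joints'].round(3))
T,M=place(PADS[0],71.5,up=165); v=delta(T,M)
g=s['position']-18.7*R.from_quat(s['ee_rot']).as_matrix()[:,1]; foot=g[2]-71.5; print(g,foot)
held(foot,(g[0]-45,g[0]+45,g[1]-45,g[1]+55))
p,d=shot('side','s22')
E
```

```text
clock: 50.55
position: [558.4, -181.9, 260.8]
ee_rot: [-0.048, 0.987, -0.151, 0.005]
contact_force: [0.4, -0.0, -1.6]
gripper_width: 47.1
t 50.55 pos [ 558.4 -181.9  260.8] F [ 0.4 -0.  -1.6] w 47.1
x [-0.995 -0.096  0.005] y [-0.093  0.95  -0.298] z [ 0.024 -0.297 -0.955]
[-0.564  0.713  0.462 -1.049 -2.088  0.491]
shift [  3.2 -41.2  -4.8] turn [ 0.003 -0.005  0.004] | 0.007
[ 560.15667104 -199.63958552  266.33458867] 194.8345886683851
top shoulder 285 [ 559.3 -203.4] 62.4 50.3 -1.409 z [289.5 295.1 299.7]
top tenon 111 [ 557.9 -196.8] 24.3 23.9 -1.531 z [309.9 316.8 321.1]
top all 560 [ 556.2 -192.3] 0 0 0.0 z [205.7 294.8 320.1]
side shoulder 160 [ 562.9 -203.2] 71.7 50.7 -1.461 z [287.8 295.9 302. ]
side tenon 68 [ 559.9 -193.1] 28.7 24.2 -1.532 z [309.5 317.4 320.1]
side all 733 [ 557.1 -177.8] 0 0 0.0 z [198.9 265.7 318.9]
```

View pics/s22.png

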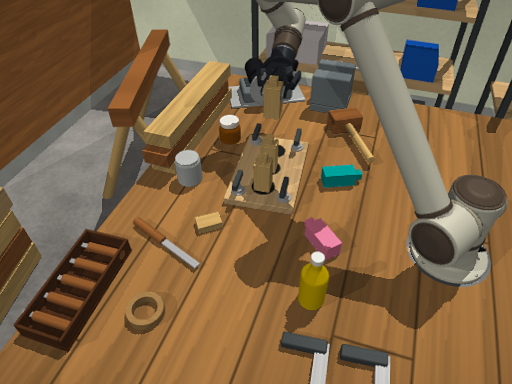

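Post C is upright above the plate (~(272,100) in the side picture), with the two placed posts standing. I move over the right pad and lower.

```bash
python3 -m creep '[[[2,-20,0],[0,0,0],-1],[[4,-40,0],[0,0,0],-1],[[4,-44,0],[0,0,0],-1],[[4,-44,-30],[0,0,0],-1],[[4,-44,-60],[0,0,0],-1],[[4,-44,-90],[0,0,0],-1],[[4,-44,-115],[0,0,0],-1],[[4,-44,-135],[0,0,0],-1],[[4,-44,-150],[0,0,0],-1],[[4,-44,-155],[0,0,0],-1],[[4,-44,-155],[0,0,0],-1],[[4,-44,-155],[0,0,0],-1]]'
python3 - <<'E'
from h import *
s=st();print(s['joints'].round(3))
g=s['position']-18.7*R.from_quat(s['ee_rot']).as_matrix()[:,1]; foot=g[2]-71.5; print(g,foot)
held(foot,(g[0]-45,g[0]+45,g[1]-45,g[1]+35))
p,d=shot('side','s23');cv2.imwrite('pics/s23.png',cv2.resize(p[60:240,170:370,::-1],None,fx=3.3,fy=3.3))
E
```

```text
clock: 51.7
position: [562.9, -226.3, 108.5]
ee_rot: [-0.048, 0.987, -0.152, 0.007]
contact_force: [0.6, -0.1, -1.8]
gripper_width: 47.4
t 51.7 pos [ 562.9 -226.3  108.5] F [ 0.6 -0.1 -1.8] w 47.4
x [-0.995 -0.097  0.   ] y [-0.093  0.949 -0.3  ] z [ 0.029 -0.299 -0.954]
[-0.59   0.927  0.472 -0.942 -1.995  0.705]
[ 564.62670634 -244.02289657  114.10373935] 42.60373934769048
top shoulder 174 [ 556.6 -248.8] 74.6 50.2 0.464 z [137.  143.4 147.5]
top tenon 88 [ 561.9 -241.8] 24.9 23.8 -1.496 z [158.6 164.2 169.5]
top all 327 [ 566.2 -240.7] 0 0 0.0 z [ 60.7 143.7 168. ]
side shoulder 134 [ 561.8 -249.3] 77.3 60.1 -1.566 z [135.3 141.9 149.6]
side tenon 49 [ 564.2 -236.2] 24.6 24.2 -1.464 z [157.  163.4 168.3]
side all 414 [ 558.6 -227.6] 0 0 0.0 z [ 50.1 132.2 165.6]
```

View pics/s23.png

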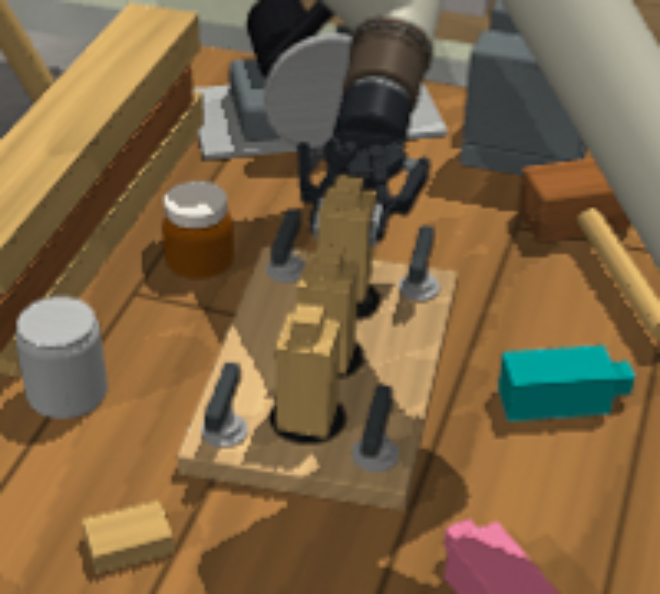

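The post is centred over the right pad, and the fingers are clear of the right-hand bars (~(286,245) and (424,260) in this crop). I lower the last ~17 mm.

```bash
python3 -m creep '[[[0,0,-6],[0,0,0],-1],[[0,0,-12],[0,0,0],-1],[[0,0,-14],[0,0,0],-1],[[0,0,-14],[0,0,0],-1]]'; python3 -m creep '[[[0,0,-1],[0,0,0],-1],[[0,0,-1],[0,0,0],-1]]'; python3 -m creep '[[[0,0,-1],[0,0,0],-1],[[0,0,-1],[0,0,0],-1]]'
```

```text
clock: 52.18
position: [562.1, -226.0, 92.1]
ee_rot: [-0.048, 0.987, -0.15, 0.005]
contact_force: [0.2, 0.3, -2.0]
gripper_width: 47.3
clock: 52.35
position: [562.4, -226.3, 91.8]
ee_rot: [-0.048, 0.987, -0.151, 0.006]
contact_force: [0.5, -0.0, -1.5]
gripper_width: 47.7
clock: 52.52
position: [562.5, -226.4, 91.2]
ee_rot: [-0.048, 0.987, -0.151, 0.006]
contact_force: [0.1, -0.1, -2.2]
gripper_width: 47.3
```

```bash
python3 -m creep '[[[0,0,-1],[0,0,0],-1],[[0,0,-1],[0,0,0],-1]]'
```

```text
clock: 52.68
position: [562.5, -226.4, 91.1]
ee_rot: [-0.048, 0.987, -0.151, 0.007]
contact_force: [0.6, -0.5, 2.2]
gripper_width: 47.3
```

Contact (+4 N change). I release and retreat.

```bash
python3 -m creep '[[[0,0,0],[0,0,0],-0.2],[[0,0,0],[0,0,0],0],[[0,0,0],[0,0,0],0.2],[[0,0,0],[0,0,0],0.4],[[0,0,0],[0,0,0],0.4],[[0,0,0],[0,0,0],0.4]]'; python3 -m creep '[[[1,-10,3],[0,0,0],0.4],[[3,-29,9],[0,0,0],0.4],[[5,-50,16],[0,0,0],0.4],[[7,-70,22],[0,0,0],0.4],[[8,-80,50],[0,0,0],0.4],[[8,-80,90],[0,0,0],0.4],[[8,-80,130],[0,0,0],0.4],[[8,-80,160],[0,0,0],0.4],[[8,-80,160],[0,0,0],0.4]]'; python3 -m creep '[[[0,0,0],[0,0,0],0.4],[[0,0,0],[0,0,0],0.4],[[0,0,0],[0,0,0],0.4],[[0,0,0],[0,0,0],0.4],[[0,0,0],[0,0,0],0.4]]'
python3 - <<'E'
from h import *
s=st()
for k in range(3): print(k); held(25,(PADS[k][0]-44,PADS[k][0]+44,PADS[k][1]-44,PADS[k][1]+44))
p,d=shot('top','t24');C=cloud('top',d); print(plate(C,p))
for b in bars(C): print(b)
p,d=shot('side','s24');C=cloud('side',d)
for P in comps(C,73,84,(420,690,-330,20),20): print('bar',rect(P))
print(PADS)
E
```

```text
clock: 53.18
position: [562.4, -226.2, 89.8]
ee_rot: [-0.048, 0.987, -0.151, 0.006]
contact_force: [0.3, -0.2, -0.8]
gripper_width: 59.8
clock: 53.93
position: [570.9, -308.7, 258.3]
ee_rot: [-0.047, 0.986, -0.157, 0.012]
contact_force: [0.1, -0.4, 1.9]
gripper_width: 60.1
clock: 54.35
position: [570.4, -306.2, 248.5]
ee_rot: [-0.048, 0.987, -0.15, 0.005]
contact_force: [0.3, -0.4, -0.8]
gripper_width: 59.7
t 54.35 pos [ 570.4 -306.2  248.5] F [ 0.3 -0.4 -0.8] w 59.7
x [-0.995 -0.097  0.004] y [-0.094  0.95  -0.297] z [ 0.024 -0.296 -0.955]
0
top shoulder 220 [ 559.2 -229.5] 78.6 51.3 -1.345 z [118.1 125.  131.3]
top tenon 82 [ 562.5 -242.7] 24.3 22.3 -1.523 z [141.7 147.2 152.4]
top all 715 [ 557.4 -236.4] 0 0 0.0 z [ 20.4  92.6 149.8]
side shoulder 109 [ 562.1 -227.7] 73.0 50.3 -1.345 z [118.3 124.4 130.9]
side tenon 48 [ 564.1 -235.5] 28.7 23.7 1.514 z [139.3 146.1 149. ]
side all 301 [ 554.3 -235.9] 0 0 0.0 z [ 22.  122.2 147.7]
1
top shoulder 198 [ 546.3 -173.5] 48.3 44.4 0.019 z [118.1 124.9 129.8]
top tenon 80 [ 547.6 -176.4] 25.4 22.4 -1.556 z [140.4 146.5 152.1]
top all 753 
[... 1309 characters left out ...]
.4756318937979005))
bar (array([ 497.66470337, -277.41912842]), 74.490478515625, 15.444661140441895, np.float64(-1.4620008200087091))
bar (array([ 541.57025146, -149.54101562]), 34.9671745300293, 6.905179977416992, np.float64(0.09458064311891579))
bar (array([611.05596924, -17.42308426]), 74.03992462158203, 15.297179222106934, np.float64(-1.4522912842141733))
bar (array([541.56011963, -37.64698029]), 46.889774322509766, 11.725822448730469, np.float64(0.3076199731708307))
bar (array([471.90313721, -29.58521652]), 76.13702392578125, 16.486223220825195, np.float64(-1.4871691237590436))
{0: array([ 563.3850075 , -240.85037488]), 1: array([ 554.4, -151.3]), 2: array([545.4149925 , -61.74962512])}
```

View pics/s24.png

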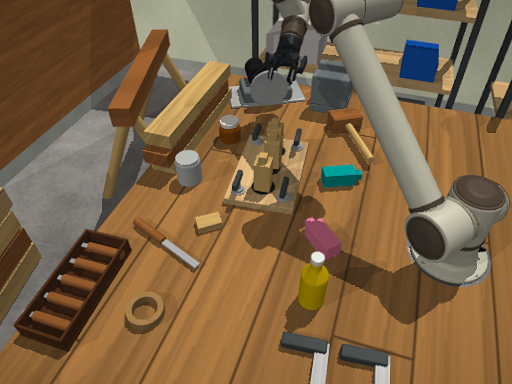

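View pics/t24.png

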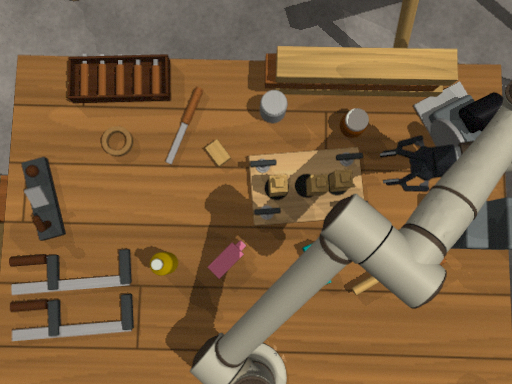

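The middle post has been knocked: it still stands, but is now at ~(547,−174), about 23 mm off its pad, and shows at (315,184) in the top picture. The fingers never came near it while placing C. I re-measure it.

Run:
```python
from h import *
for n in('top','side'):
    p,d=shot(n);C=cloud(n,d)
    for lo,hi in((116,131),(138,156)):
        for P in comps(C,lo,hi,(500,610,-290,-20),25): 
            c,w,h,a=rect(P); print(n,lo,c.round(1),round(w,1),round(h,1),round(float(a),3),len(P),np.median(P[:,2]).round(1),P[:,:2].mean(0).round(1))
    cv2.imwrite(f'pics/{n}25.png',cv2.resize(p[120:240,220:370,::-1],None,fx=5,fy=5,interpolation=cv2.INTER_CUBIC))
```

```text
top 116 [ 562.2 -243.2] 48.5 48.4 -1.487 217 125.1 [ 560.6 -241.1]
top 116 [543.9 -64.3] 48.3 47.8 0.103 214 124.7 [542.7 -63.5]
top 116 [ 547.5 -175.7] 48.6 47.9 0.089 218 124.7 [ 545.8 -174.2]
top 138 [ 562.2 -242.8] 24.5 23.5 0.02 81 147.0 [ 562.5 -242.6]
top 138 [543.9 -63.7] 24.4 22.0 0.001 82 147.1 [543.7 -63.8]
top 138 [ 546.7 -175. ] 24.1 23.4 0.04 82 147.1 [ 547.2 -174.8]
side 116 [ 564.8 -238.8] 49.6 48.5 -1.482 108 124.0 [ 561.8 -231.5]
side 116 [ 549.5 -172. ] 54.8 47.9 -1.511 140 123.6 [ 546.3 -162.7]
side 116 [546.  -59.9] 52.6 48.1 -1.439 163 123.4 [543.1 -51.8]
side 138 [ 564.7 -240.1] 31.0 24.5 1.543 49 144.9 [ 563.9 -236.9]
side 138 [ 549.  -170.9] 26.3 23.4 -1.554 58 145.4 [ 548.7 -168.8]
side 138 [545.7 -60.3] 28.8 23.1 -1.41 62 145.3 [545.  -57.4]
```

View pics/top25.png

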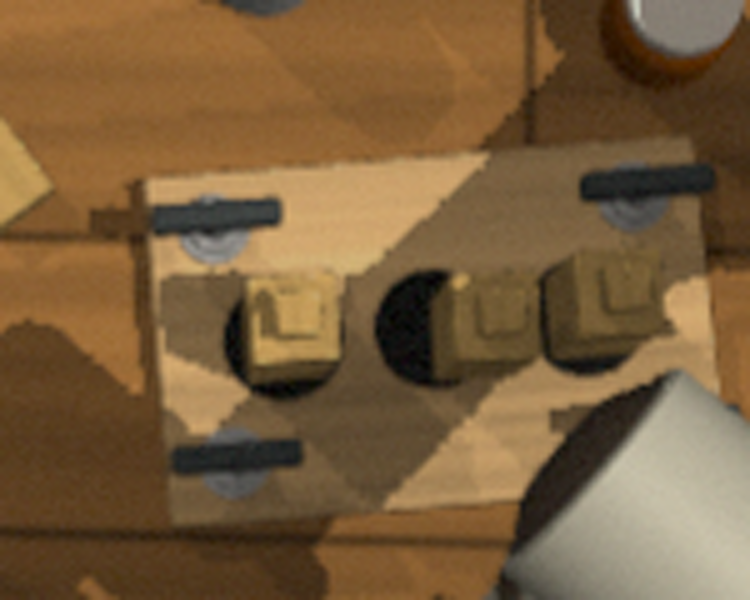

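View pics/side25.png

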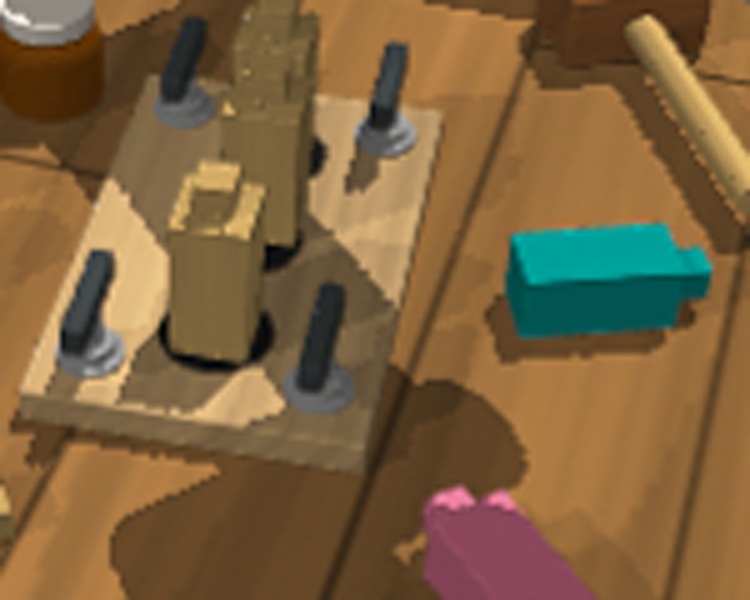

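All three stand upright. The middle one must go back by (+7, +22.5) mm. Post C blocks a side approach, so I grip it from straight above with the jaws along the plate's x.

```bash
cat >> h.py <<'E'
MD=Rxy([-np.cos(.1),-np.sin(.1),0],[0,0,-1])
E
python3 - <<'E'
from h import *
delta((548.2,-173.5,230),MD)
E
```

```text
shift [-22.3 132.8 -20.2] turn [-1.261 -0.126  0.004] | 1.267
```

```bash
python3 -m creep '[[[-2,12,10],[-0.11,-0.011,0],0.8],[[-4,24,10],[-0.22,-0.022,0],0.8],[[-6,36,10],[-0.33,-0.033,0],0.8],[[-8,48,5],[-0.44,-0.044,0],0.8],[[-10,60,0],[-0.55,-0.055,0],0.8],[[-12,72,-5],[-0.66,-0.066,0],0.8],[[-14,84,-10],[-0.77,-0.077,0],0.8],[[-16,96,-15],[-0.88,-0.088,0],0.8],[[-18,108,-20],[-1,-0.1,0],0.8],[[-20,120,-20],[-1.12,-0.112,0],0.8],[[-22,132,-20],[-1.261,-0.126,0.004],0.8],[[-22,132,-20],[-1.261,-0.126,0.004],0.8]]'; python3 -m creep '[[[0,0,0],[0,0,0],0.8],[[0,0,0],[0,0,0],0.8],[[0,0,0],[0,0,0],0.8]]'
python3 - <<'E'
from h import *
s=st();print(s['joints'].round(3))
delta((548.2,-173.5,90),MD)
p,d=shot('side','s26');C=cloud('side',d)
for P in comps(C,138,156,(500,610,-290,-20),25): print(rect(P)[0])
E
```

```text
clock: 55.85
position: [546.2, -169.6, 230.2]
ee_rot: [0.039, -0.705, 0.707, -0.038]
contact_force: [-1.1, -0.9, -1.1]
gripper_width: 77.0
clock: 56.1
position: [549.0, -175.1, 230.5]
ee_rot: [-0.034, 0.707, -0.706, 0.035]
contact_force: [-0.3, 1.0, -0.4]
gripper_width: 76.8
t 56.1 pos [ 549.  -175.1  230.5] F [-0.3  1.  -0.4] w 76.8
x [-0.995 -0.098 -0.001] y [ 0.001  0.001 -1.   ] z [ 0.098 -0.995 -0.001]
[-2.800e-02  3.020e-01 -1.170e-01 -1.000e-03 -1.151e+00  1.270e-01]
shift [  -0.8    1.6 -140.5] turn [-0.001  0.001  0.002] | 0.002
[ 564.96160889 -239.39595032]
[ 549.89221191 -172.63859558]
[545.81097412 -60.76898193]
```

View pics/s26.png

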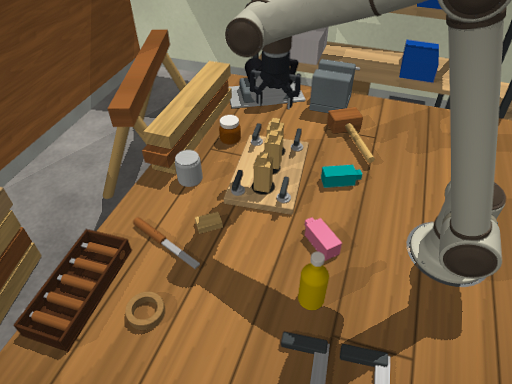

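The gripper is vertical above the middle post (~(273,150) in the side picture). I descend with the force reading in view.

```bash
python3 -m creep '[[[0,1,-30],[0,0,0],0.8],[[0,1,-60],[0,0,0],0.8],[[0,1,-80],[0,0,0],0.8],[[0,1,-95],[0,0,0],0.8],[[0,1,-105],[0,0,0],0.8],[[0,1,-115],[0,0,0],0.8],[[0,1,-115],[0,0,0],0.8]]'; python3 -m creep '[[[0,0,-8],[0,0,0],0.8],[[0,0,-16],[0,0,0],0.8],[[0,0,-24],[0,0,0],0.8],[[0,0,-24],[0,0,0],0.8],[[0,0,-24],[0,0,0],0.8]]'
python3 - <<'E'
from h import *
s=st()
p,d=shot('side');cv2.imwrite('pics/s27.png',cv2.resize(p[80:230,200:350,::-1],None,fx=4,fy=4))
E
```

```text
clock: 56.73
position: [547.6, -174.1, 113.1]
ee_rot: [-0.036, 0.707, -0.706, 0.033]
contact_force: [-1.8, 0.4, 0.6]
gripper_width: 76.6
clock: 57.15
position: [548.2, -173.2, 90.7]
ee_rot: [0.036, -0.706, 0.706, -0.035]
contact_force: [0.0, 0.2, -0.1]
gripper_width: 76.9
t 57.15 pos [ 548.2 -173.2   90.7] F [ 0.   0.2 -0.1] w 76.9
x [-0.995 -0.1    0.001] y [-0.001 -0.    -1.   ] z [ 0.1   -0.995  0.   ]
```

View pics/s27.png

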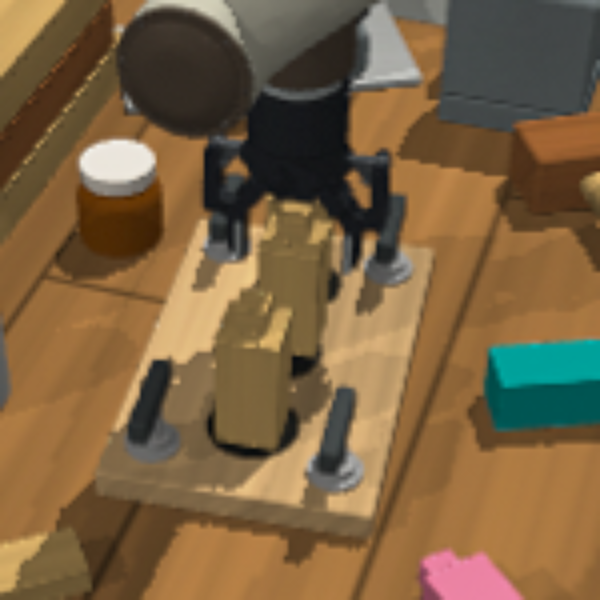

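The fingers straddle the middle post with no contact. I grip, lift 6 mm, shift and lower.

```bash
python3 -m creep '[[[0,0,0],[0,0,0],-1],[[0,0,0],[0,0,0],-1],[[0,0,0],[0,0,0],-1],[[0,0,0],[0,0,0],-1],[[0,0,0],[0,0,0],-1],[[0,0,0],[0,0,0],-1]]'; python3 -m creep '[[[0,0,3],[0,0,0],-1],[[0,0,6],[0,0,0],-1],[[0,0,6],[0,0,0],-1],[[2,7,6],[0,0,0],-1],[[5,15,6],[0,0,0],-1],[[7,22,6],[0,0,0],-1],[[7,22,6],[0,0,0],-1],[[7,22,6],[0,0,0],-1],[[7,22,6],[0,0,0],-1]]'; python3 -m creep '[[[0,0,-2],[0,0,0],-1],[[0,0,-4],[0,0,0],-1],[[0,0,-4],[0,0,0],-1]]'; python3 -c "
from h import *
st()
for n in('top','side'):
    p,d=shot(n);C=cloud(n,d)
    for P in comps(C,138,156,(500,610,-290,-20),20): print(n,rect(P)[0].round(1),np.median(P[:,2]).round(1))"
```

```text
clock: 57.7
position: [549.2, -173.4, 92.0]
ee_rot: [0.035, -0.706, 0.706, -0.036]
contact_force: [0.3, -0.2, 4.2]
gripper_width: 47.4
clock: 58.45
position: [555.4, -151.0, 97.0]
ee_rot: [0.036, -0.706, 0.706, -0.035]
contact_force: [-0.8, 0.6, -1.9]
gripper_width: 47.2
clock: 58.7
position: [554.9, -151.4, 92.5]
ee_rot: [-0.035, 0.706, -0.706, 0.035]
contact_force: [-0.4, 0.1, -0.9]
gripper_width: 47.4
t 58.7 pos [ 554.9 -151.4   92.5] F [-0.4  0.1 -0.9] w 47.4
x [-0.995 -0.099  0.001] y [-0.001  0.    -1.   ] z [ 0.099 -0.995 -0.   ]
top [ 562.3 -242.6] 147.3
top [538.3 -63.9] 147.5
top [ 517.1 -149.6] 148.9
side [ 592.1 -143. ] 147.9
side [ 555.  -151.1] 146.2
side [ 516.  -147.8] 147.1
side [545.5 -58.8] 145.3
```

Now at (555,−151), held ~1 mm up. I touch down, release slowly and lift away.

```bash
python3 -m creep '[[[0,0,-1],[0,0,0],-1],[[0,0,-1],[0,0,0],-1]]'; python3 -m creep '[[[0,0,-1],[0,0,0],-1],[[0,0,-1],[0,0,0],-1]]'
```

```text
clock: 58.97
position: [555.3, -151.4, 92.0]
ee_rot: [0.035, -0.706, 0.706, -0.035]
contact_force: [0.7, 0.1, -1.1]
gripper_width: 47.3
clock: 59.13
position: [555.5, -151.4, 91.9]
ee_rot: [0.035, -0.706, 0.706, -0.035]
contact_force: [-1.0, 0.4, 3.5]
gripper_width: 47.3
```

```bash
python3 -m creep '[[[0,0,0],[0,0,0],-0.2],[[0,0,0],[0,0,0],0],[[0,0,0],[0,0,0],0.2],[[0,0,0],[0,0,0],0.5],[[0,0,0],[0,0,0],0.7],[[0,0,0],[0,0,0],0.7],[[0,0,0],[0,0,0],0.7]]'; python3 -m creep '[[[0,0,10],[0,0,0],0.7],[[0,0,30],[0,0,0],0.7],[[0,0,60],[0,0,0],0.7],[[0,0,100],[0,0,0],0.7],[[0,0,140],[0,0,0],0.7],[[0,-30,170],[0,0,0],0.7],[[0,-70,170],[0,0,0],0.7],[[0,-110,170],[0,0,0],0.7],[[0,-150,170],[0,0,0],0.7],[[0,-190,170],[0,0,0],0.7],[[0,-220,170],[0,0,0],0.7],[[0,-220,170],[0,0,0],0.7]]'; python3 -m creep '[[[0,0,0],[0,0,0],0.7],[[0,0,0],[0,0,0],0.7],[[0,0,0],[0,0,0],0.7],[[0,0,0],[0,0,0],0.7],[[0,0,0],[0,0,0],0.7],[[0,0,0],[0,0,0],0.7]]'
python3 - <<'E'
from h import *
st(); print(PADS)
for n in('top','side'):
    p,d=shot(n,n+'28');C=cloud(n,d)
    for lo,hi in((116,131),(138,156)):
        for P in comps(C,lo,hi,(500,610,-290,-20),25):
            c,w,h,a=rect(P); print(n,lo,c.round(1),round(w,1),round(h,1),np.median(P[:,2]).round(1))
    for P in comps(C,70,84,(440,680,-330,20),60): 
        c,w,h,a=rect(P); print('bar',c.round(1),round(float(a),3),round(h,1))
E
```

```text
clock: 59.72
position: [555.4, -151.3, 90.9]
ee_rot: [0.035, -0.706, 0.706, -0.035]
contact_force: [0.2, -0.7, 0.0]
gripper_width: 72.4
clock: 60.72
position: [554.4, -376.4, 260.7]
ee_rot: [0.033, -0.706, 0.707, -0.033]
contact_force: [0.4, 1.3, 0.0]
gripper_width: 72.8
clock: 61.22
position: [555.7, -370.4, 261.6]
ee_rot: [0.036, -0.706, 0.706, -0.036]
contact_force: [0.1, -0.1, -0.8]
gripper_width: 72.4
t 61.22 pos [ 555.7 -370.4  261.6] F [ 0.1 -0.1 -0.8] w 72.4
x [-0.995 -0.101 -0.   ] y [ 0.001 -0.    -1.   ] z [ 0.101 -0.995  0.   ]
{0: array([ 563.3850075 , -240.85037488]), 1: array([ 554.4, -151.3]), 2: array([545.4149925 , -61.74962512])}
top 116 [ 554.3 -153.7] 48.0 47.9 124.7
top 116 [543.9 -64.3] 48.8 47.9 125.0
top 138 [ 554.4 -152.7] 25.1 22.6 146.7
top 138 [543.9 -63.7] 24.2 22.1 146.7
bar [609.3 -21.4] -1.469 16.8
bar [470.5 -35.4] -1.472 16.1
side 116 [ 564.4 -238.6] 52.0 49.3 123.4
side 116 [ 555.8 -148.4] 52.3 47.5 123.8
side 116 [545.8 -58.1] 51.5 47.4 123.8
side 138 [ 564.4 -238. ] 28.3 24.5 145.6
side 138 [ 556.2 -149.8] 26.8 23.2 145.4
side 138 [545.4 -58.5] 26.4 24.1 145.4
bar [ 636.7 -264.9] -1.461 16.0
bar [ 497.6 -278.5] -1.471 16.0
bar [611.2 -17.5] -1.458 16.3
bar [541.4 -37.7] 0.339 14.7
bar [472.1 -29.4] -1.486 16.2
```

View pics/side28.png

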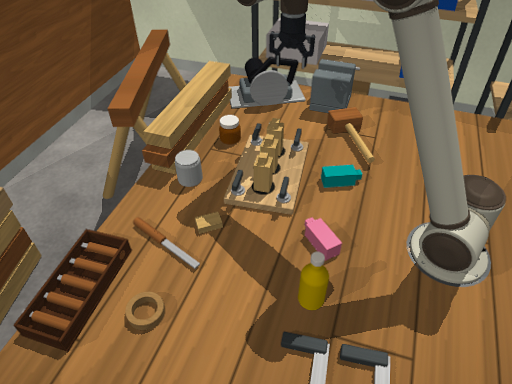

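View pics/top28.png

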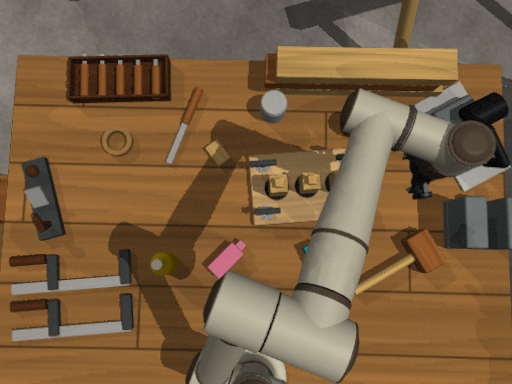

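The posts stand at ~(265,172), (270,155) and (275,138) in the side picture, each within ~3 mm of its pad centre and level. All four bars are home, the gripper is clear, and the bystanders look unmoved. I hand the job in.

```bash
python3 -c "
from bench import arm
print(arm.job_done()); print(arm.read_state()['clock'])"
```

```text
the job is handed in; nothing more can be done
None
the job is handed in; nothing more can be done
```

The plate is tight and all three toppled posts stand tenon up, one on each pad. I handed the job in at about 61 s of the 210 s allowed. No verdict is reported back.

- **Screws:** The first pass took all four to about 0.8 rad in the order near-left, far-right, near-right, far-left. The second pass took them home in the order far-left, near-right, near-left, far-right. The last pictures put the bars at −1.46 to −1.49 rad against a plate yaw of 0.10, so each screw is at about 1.56 to 1.59.
- **Posts:** After I placed the third post, a check showed the middle one about 23 mm off its pad, still standing. The gripper had not been near it, so I take this to be the knock the task warned of. I gripped it from above and set it back.
- **Last checks:** Every post foot is within about 2 to 4 mm of its pad centre, and shoulder tops read 123 to 125 mm, so all are level on the plate. The gripper was clear, with no contact force. The bystanders looked unmoved, but only by eye.
- **Disagreements:** The two cameras differ by 2 to 5 mm in y, which is within the 20 mm limit. In the final top view the arm hid the right-hand post and the two right-hand screws, so those were checked last in the side view only. The right-hand post was also seen in the top view earlier, just after it was placed.

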